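# Put the tea tin away in the wind-in caddy

## Robot

A 6-joint arm with a two-finger parallel gripper is mounted at the origin on the work surface. World frame = base frame: x ahead of the robot, y to its left, z up, the work surface at z = 0. Lengths are in mm, angles in rad, forces in N, time in s.
With the tool pointing down it reaches from about 350 to 975 mm from the base axis. Payload 7.1 kg.
Tool frame: the origin (TCP) lies midway between the tips of the shut fingers; the grasp point (between the pads) lies 19 mm behind it (ctrl.hold_point_z is the distance from the TCP to the grasp point, in mm); z points along the fingers, y is the direction in which the jaws open and shut (so a half turn about z gives the same grasp; the last joint's range is limited). The gripper opens to 88 mm and grips with 3 to 60 N. Pads are 20 mm wide; open, the fingers measure 115 mm over their backs; the gripper's body (75 mm by 178 mm) begins 61 mm behind the grasp point.
Start: joints at [1.199, 0.423, 1.63, -0, 1.089, -0.019], TCP at [215.922, 586.5, 222.675] pointing down, gripper open.
Joint ranges: [-3, 3], [-0.9, 2.11], [0.09, 2.58], [-1.31, 4.45], [0.11, 2.69], [-2.54, 2.54]. Speed limits (rad/s): [2.39, 2.39, 3.01, 3.14, 3.14, 3.14].

## Interface

Orientations are given as a rotation vector (axis times angle).
In Python, from workcell import ctrl, eyes gives the robot as it stands.
- The arm moves only by the tool move_arm, never from a script. Its argument "deltas" is a list of rows, each a list of 6 numbers: the shift along the tool's x, y, z in mm, then the turn, a rotation vector about the tool's x, y, z in rad. A call has 1 to 5 rows; each row shifts and turns the pose as measured when the row begins, along the tool's axes as they then stand; what a row does not reach is not made up. A row lasts 1/12 s, in which the tool goes at most 41.7 mm and 7.16 degrees, less where a joint would pass 70% of its speed; a pose out of reach is approached as far as the arm can. A call is refused whole if a number of a shift passes 41.7 or a number of a turn 0.125, either way. A call with a gripper value outside its range is refused whole. "hand" is the closure, from -1 (fully open) to 1 (shut), set as the call begins (left out, the last holds). The fingers move at their own pace and stop on an object; the grip force is fixed at half the most. Time passes only in rows, so rows that do not move let the fingers close. It gives the time, the measured TCP pose, the force and the opening at its end, in the units of the state.
- ctrl.get_obs(): the state, without advancing time (a new reading comes with each control period).
- eyes.get_image(name): name is "side" or "top" or "wrist"; returns a dict with "frame" (384x512x3 uint8, red, green, blue), "range_z" (384x512 float32, mm along the optical axis (not along the pixel's ray), 0 where there is no reading), "fx", "fy", "cx", "cy" (pixels), "cam_to_world" (4x4, takes a point from camera to world coordinates). Camera axes: x right, y down, z forward; pixel columns grow to the right and rows downward; lengths in mm; the calibration is good to about 2 mm. The wrist camera is an equidistant fisheye: a pixel r from the principal point sees the ray r / f radians off the axis. A picture is of the moment at which its call begins.
- ctrl.close_job(): hands the job in, once; it reports no verdict.
The state is a dict: "t": time; "qpos": joint angles; "qvel": joint speeds; "joint_torque": joint torques, N m; "ee_pos": TCP position; "orientation": TCP orientation; "ft_force": force on the tool from outside, world axes, zero at the start; "moment": the same for the moment, N m; "width": finger opening in mm.
Only numpy, scipy, OpenCV 4.12 (cv2) and the standard library are available. Lean on these libraries where they do the work, as an engineer would, in place of code of your own. Each camera call takes 0.05 s, during which the arm holds its last target.

## Task

Stand the green tea tin upright in the front pocket of the caddy's open tray and let go of it. Then take the crank by its loose orange sleeve and, keeping hold of the sleeve, wind the tray in clockwise until you feel it bed firmly on the buffer inside, without forcing it; then let go and leave the tray so, with the tin still upright in it. Leave everything else on the shelf where it is.

Things in the scene. Friction and masses are not known exactly. Their poses are not given: they have to be found in the camera images.
- tin_mid (a point): Centre (half-way up) of the tea tin: upright round metal tin, dark green with a brass-coloured lid, 48 mm diameter, 64 mm tall, about 0.15 kg, z up. It starts standing on the shelf top (z = 0), left or right of the caddy.
- caddy: Wind-in tea caddy: fixed wooden box 170 mm deep (x), 160 mm wide (y), roof top 100 mm above the shelf, crank on the roof. Origin at the centre of its underside. The tray comes out of its open front, which faces the caddy's -x; the lintel is 92 mm up, so the tin standing in the tray passes beneath. A sprung rubber buffer stops the tray inside, out of sight.
- tray_pocket (a point): Centre of the floor (cork mat, 12 mm above the shelf top) of the front pocket of the caddy's tray; axes as the caddy's. The pocket is 70 mm long (x) and 124 mm wide (y), walls to 32 mm above the shelf top. It moves with the tray: at tray value q it lies q + 36 mm in front (-x) of the caddy's origin.
- tray (a joint): Slide of the tray in m, growing as it comes out of the caddy (to the caddy's -x); starts 0.10 to 0.115 out. Geared to the crank, 12 mm per rad (75 mm a turn), self-locking. The value at which it first touches the buffer differs every time, anywhere from -0.016 to +0.016, so it can only be felt at the crank. The buffer gives 1 mm per 10 N.
- crank (a joint): Turn of the crank in rad, counter-clockwise from above, equal to tray value / 0.012. At 0 and every full turn the crank arm points from its axis to the sleeve along the caddy's -x. Winding clockwise seen from above (falling values) draws the tray in, 1.1 to 1.7 turns in all. It stays where it is left (a bedded tray may settle back by about a millimetre).
- crank_axis (a point): Point on the crank's upright axis, 145 mm above the shelf top, level with the sleeve's middle; axes as the caddy's. Push needed at the sleeve, along its path: about 4.5 N while turning slowly and free; on the buffer it rises by about 2.6 N per 0.1 rad. 3 to 6 N above the free push is well bedded; 10 N above it is forced and damages the drive.
- sleeve_mid (a point): Centre of the crank's orange grip sleeve: upright cylinder, 24 mm diameter, 50 mm long, 120 to 170 mm above the shelf top, 55 mm out from the crank's axis. It spins freely on its pin, so a hand holding it need not turn on the way round. The steel crank arm lies below it, its top 118 mm above the shelf top.
- jar: Bystander, to be left alone: amber glass tea jar with a cork lid, 52 mm across, 75 mm tall (NOT the tin). Origin at the centre of its underside.
- kettle: Bystander, to be left alone: blue enamel kettle, 176 mm across, 200 mm tall over its hoop handle, spout along -x. Origin at the centre of its underside.
- teapot: Bystander, to be left alone: clear glass teapot, 132 mm across, 113 mm tall, spout along -x, handle along +x. Origin at the centre of its underside.
- mug_a: Bystander, to be left alone: white mug, 80 mm across, 90 mm tall, handle along +y. Origin at the centre of its underside.
- mug_b: Bystander, to be left alone: white mug, 80 mm across, 90 mm tall, handle along +y. Origin at the centre of its underside.
- dish: Bystander, to be left alone: small round blue ceramic dish, 110 mm across, 22 mm high. Origin at the centre of its underside.
- spoon: Bystander, to be left alone: steel spoon 140 mm long, lying along its x.
Things that resemble listed ones, but are neither listed nor needed, are in the scene too. What is shaped like the part that bears tin_mid but red is not meant.

How it is judged:
By the outcome, as a careful person would: the job done as asked, in the order asked, and still so for the second after the job is handed in, with the robot touching nothing.
It also fails if it takes over 72 s, if anything falls off the work surface, if the arm or the gripper's body presses on something with over 40 N, if the wrist force passes 120 N, or if a joint passes its speed limit or range.

## Working session

There is one attempt and no reset: what is moved stays moved. The work goes in short steps, Python scripts to look and compute and a tool call to move; the robot and the scene stay as the last step left them, time stands still between calls to the robot, and variables do not carry over. Pictures are saved under pics/ and viewed, and the job is handed in when it is done.

Besides the shell and the picture viewer there is one more tool, called after "Emit:" as a command line: name --pt "numbers of a row" for each row, then --argument value for the rest. move_arm: Moves the arm, as the interface text tells. Its arguments: {"type":"object","properties":{"deltas":{"type":"array"},"hand":{"type":"number"}},"required":["deltas"]}

```bash
mkdir -p pics; ls
cat > h.py <<'E'
import numpy as np, cv2
from workcell import ctrl, eyes
def snap(n,f):
    d=eyes.get_image(n); cv2.imwrite('pics/'+f+'.png',d['frame'][:,:,::-1]); np.savez('pics/'+f+'.npz',**d); return d
def cloud(d):
    z=d['range_z'].astype(float);h,w=z.shape
    u,v=np.meshgrid(np.arange(w),np.arange(h))
    P=np.stack([(u-d['cx'])/d['fx']*z,(v-d['cy'])/d['fy']*z,z],-1)
    T=np.array(d['cam_to_world']); return P@T[:3,:3].T+T[:3,3]
E
python3 - <<'E'
from h import *
o=ctrl.get_obs();print(o, ctrl.hold_point_z)
for n in ['side','top','wrist']:
    d=snap(n,n+'0'); print(n,d['fx'],d['cx'],d['cy'],np.round(d['cam_to_world'],3).tolist())
E
```

```text
pics
{'t': 0.0, 'qpos': array([ 1.19900890e+00,  4.23863494e-01,  1.63072169e+00,  3.32607190e-06,
        1.08855669e+00, -1.89661454e-02]), 'qvel': array([ 2.18045905e-04, -1.82001841e-03,  9.97776519e-05, -1.05601487e-03,
        2.55706151e-04,  7.70971943e-04]), 'joint_torque': array([-3.65752814e-03, -5.44627333e+01, -2.73650318e+01,  6.40188181e-02,
        2.26671580e-02, -1.01426956e-04]), 'ee_pos': array([215.71567765, 585.98879581, 221.8750895 ]), 'orientation': array([-5.51289219e-01, -3.09253474e+00,  2.38608481e-03]), 'ft_force': array([0.43314604, 0.80729827, 0.27317952]), 'moment': array([0.03274989, 0.01570993, 0.03713998]), 'width': 87.74364406386923} 18.700000000000003
side 492.10722827188056 263.0847958686433 192.0379748648613 [[0.999, -0.018, 0.047, 448.196], [-0.046, -0.7, 0.712, -1164.339], [0.02, -0.714, -0.7, 1246.979], [0.0, 0.0, 0.0, 1.0]]
top 402.70103514867424 246.5054803437015 190.94397533618508 [[0.019, -0.994, 0.11, 404.389], [-1.0, -0.019, 0.009, -14.56], [-0.007, -0.111, -0.994, 1363.184], [0.0, 0.0, 0.0, 1.0]]
wrist 297.3186396354542 257.16216100695726 191.8446572054665 [[0.346, 0.908, 0.237, 152.028], [0.938, -0.334, -0.088, 610.486], [-0.001, 0.253, -0.967, 383.0], [0.0, 0.0, 0.0, 1.0]]
```

View pics/side0.png

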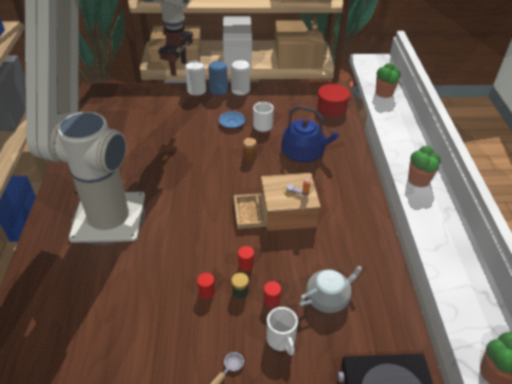

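View pics/top0.png

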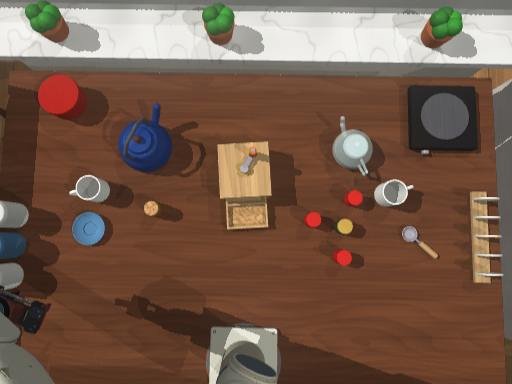

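View pics/wrist0.png

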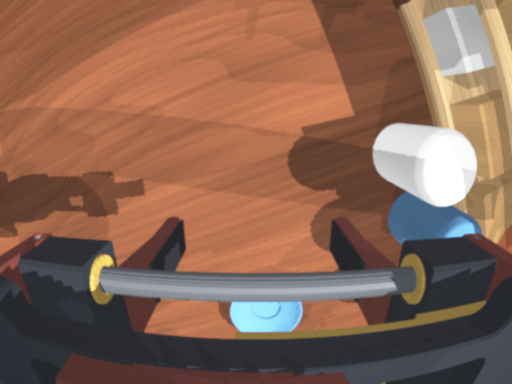

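The green tin with its brass lid is at side (240,285) and top (345,227), between red tins at top (313,220), (355,198) and (344,258). The caddy is at top (245,170), with the tray facing the robot at (247,215) and the sleeve at (253,152).

```bash
python3 - <<'E'
from h import *
for n in ['top','side']:
    d=np.load(f'pics/{n}0.npz'); d={k:d[k] for k in d}
    P=cloud(d); im=d['frame'].astype(int); hsv=cv2.cvtColor(d['frame'],cv2.COLOR_RGB2HSV)
    np.save(f'pics/{n}P.npy',P)
    def rep(name,m):
        m=m&(d['range_z']>0)
        k,l,s,c=cv2.connectedComponentsWithStats(m.astype(np.uint8))
        for i in range(1,k):
            if s[i,4]>8:
                p=P[l==i]; print(n,name,c[i].round(),s[i,4],'med',np.median(p,0).round(1),'min',p.min(0).round(1),'max',p.max(0).round(1),'mid',((p.min(0)+p.max(0))/2).round(1))
    X,Y,Z=P[...,0],P[...,1],P[...,2]
    near=(X>250)&(X<800)&(Y>-450)&(Y<150)
    H,S,V=hsv[...,0],hsv[...,1],hsv[...,2]
    rep('tall64',near&(Z>58)&(Z<70)&(Y<-80))
    rep('roof',(Z>94)&(Z<104)&(abs(Y)<150)&(X>300)&(X<700))
    rep('rim',(Z>28)&(Z<36)&(abs(Y)<110)&(X>300)&(X<600))
    rep('floor',(Z>8)&(Z<16)&(abs(Y)<110)&(X>300)&(X<600))
    rep('crank',(Z>106)&(abs(Y)<100)&(X>350)&(X<650))
    rep('sleeve',(Z>122)&(abs(Y)<100)&(X>350)&(X<650))
    rep('stop',(Z>163)&(abs(Y)<100)&(X>350)&(X<650))
E
python3 - <<'E'
import cv2
a=cv2.imread('pics/top0.png')[130:270,205:385]
cv2.imwrite('pics/crop.png',cv2.resize(a,None,fx=4.4,fy=4.2,interpolation=2))
E
```

```text
top tall64 [342. 125.] 14 med [ 774.  -315.3   63.1] min [ 766.4 -321.6   58.1] max [ 779.9 -306.9   68.7] mid [ 773.2 -314.3   63.4]
top tall64 [344. 150.] 210 med [ 680.1 -314.    63.7] min [ 640.5 -375.5   58. ] max [ 762.3 -290.5   70. ] mid [ 701.4 -333.    64. ]
top tall64 [364. 134.] 13 med [ 745.9 -387.    63.9] min [ 733.2 -399.8   58.9] max [ 755.6 -372.7   69.6] mid [ 744.4 -386.2   64.2]
top tall64 [369. 152.] 47 med [ 681.7 -403.4   64.1] min [ 654.6 -413.2   58.3] max [ 728.1 -383.4   69.9] mid [ 691.3 -398.3   64.1]
top tall64 [381. 193.] 26 med [ 550.2 -436.5   63.2] min [ 524.2 -446.7   58.2] max [ 583.4 -432.2   69.6] mid [ 553.8 -439.5   63.9]
top tall64 [355. 197.] 178 med [ 535.3 -351.1   64.8] min [ 512.5 -377.2   58.7] max [ 558.6 -328.6   69.9] mid [ 535.5 -352.9   64.3]
top tall64 [313. 219.] 176 med [ 462.  -218.5   64.9] min [ 439.4 -241.6   58.3] max [ 484.6 -195.1   69.9] mid [ 462.  -218.4   64.1]
top tall64 [345. 226.] 178 med [ 441.8 -320.7   64.5] min [ 419.1 -343.3   58.7] max [ 467.1 -296.2   69.6] mid [ 443.1 -319.8   64.1]
top tall64 [344. 257.] 1
[... 3438 characters left out ...]
528.3   9.5  11.3] min [514.4 -46.2   8. ] max [540.4  63.5  15.6] mid [527.4   8.7  11.8]
side floor [260. 226.] 12 med [513.6 -70.4  11.5] min [503.4 -73.6   9.3] max [526.9 -63.4  15.7] mid [515.2 -68.5  12.5]
side floor [270. 227.] 20 med [544.9 -77.8  11.3] min [533.7 -82.8   8. ] max [563.3 -65.8  15.6] mid [548.5 -74.3  11.8]
side floor [245. 227.] 14 med [464.9 -74.7  12.8] min [453.2 -79.9   8.7] max [476.6 -70.2  15.8] mid [464.9 -75.   12.2]
side floor [281. 227.] 13 med [580.2 -75.5  12.1] min [569.8 -80.9   8.8] max [597.2 -73.1  15.6] mid [583.5 -77.   12.2]
side crank [293. 189.] 88 med [624.2  -3.4 116. ] min [602.9 -23.5 106.1] max [649.5  18.2 126.7] mid [626.2  -2.6 116.4]
```

View pics/crop.png

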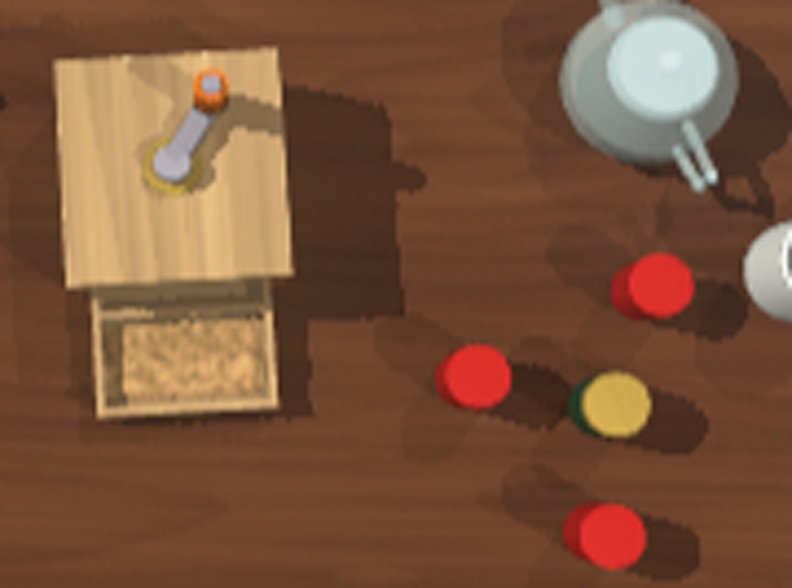

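```bash
python3 - <<'E'
from h import *
for n in ['top','side']:
    d=np.load(f'pics/{n}0.npz'); P=np.load(f'pics/{n}P.npy'); T=d['cam_to_world']
    def ray(u,v,z):
        r=T[:3,:3]@np.array([(u-d['cx'])/d['fx'],(v-d['cy'])/d['fy'],1]); return (T[:3,3]+r*(z-T[2,3])/r[2]).round(1)
    X,Y,Z=P[...,0],P[...,1],P[...,2]
    m=(Z>96)&(Z<104)&(abs(Y)<150)&(X>450)&(X<750)
    r=cv2.minAreaRect(P[m][:,:2].astype(np.float32)); print(n,'roof',r)
    m=(Z>8)&(Z<16)&(Y>-72)&(Y<110)&(X>300)&(X<511)
    print('floor',cv2.minAreaRect(P[m][:,:2].astype(np.float32)))
    hsv=cv2.cvtColor(d['frame'],cv2.COLOR_RGB2HSV); hh=hsv.astype(int)
    vs,us=np.nonzero((hh[...,0]<13)&(hh[...,1]>170)&(hh[...,2]>120))
    k=(us>220)&(us<320)&(vs>135)&(vs<200); us,vs=us[k],vs[k]
    print('orange',us.min(),us.max(),vs.min(),vs.max(),us.mean(),vs.mean(),len(us)); print('z145',ray(us.mean(),vs.mean(),145),'rng',np.unique(d['range_z'][vs,us].round()),'tile',P[vs,us].round().tolist()[:12])
    # tin lid colors in small block print depth points crank
E
python3 - <<'E'
import cv2
a=cv2.imread('pics/top0.png')[135:185,220:280];b=cv2.imread('pics/side0.png')[165:215,260:320]
import numpy as np
cv2.imwrite('pics/crop2.png',cv2.resize(np.hstack([a,b]),None,fx=6.6,fy=6.6,interpolation=0))
E
```

```text
top roof ((615.162109375, 6.789939880371094), (174.07772827148438, 164.0958709716797), 4.3818583488464355)
floor ((415.754638671875, 16.074447631835938), (174.15321350097656, 198.26953125), 85.26685333251953)
orange 249 256 148 155 252.04166666666666 152.625 24
z145 [658.7 -18.2 145. ] rng [1210. 1211. 1212. 1213. 1214. 1216. 1217. 1225. 1228. 1230. 1231. 1232.
 1233. 1247. 1249. 1250. 1251. 1262.] tile [[668.0, -27.0, 168.0], [664.0, -12.0, 170.0], [661.0, -12.0, 172.0], [662.0, -30.0, 170.0], [658.0, -12.0, 174.0], [658.0, -27.0, 172.0], [655.0, -12.0, 173.0], [656.0, -15.0, 168.0], [655.0, -27.0, 171.0], [659.0, -9.0, 135.0], [655.0, -12.0, 159.0], [652.0, -15.0, 170.0]]
side roof ((615.6908569335938, 3.5243988037109375), (174.66802978515625, 168.44065856933594), 4.531344890594482)
floor ((440.04888916015625, -7.418304443359375), (138.02984619140625, 135.43115234375), 3.931617498397827)
orange 304 308 184 192 305.96153846153845 187.53846153846155 26
z145 [662.1 -26.3 145. ] rng [1574. 1575. 1576. 1577. 1582. 1584. 1585. 1586. 1590. 1591. 1593. 1594.
 1596. 1601.] tile [[658.0, -25.0, 160.0], [660.0, -30.0, 164.0], [663.0, -32.0, 166.0], [666.0, -31.0, 165.0], [657.0, -31.0, 161.0], [660.0, -32.0, 162.0], [663.0, -32.0, 162.0], [658.0, -28.0, 154.0], [661.0, -28.0, 153.0], [665.0, -27.0, 153.0], [659.0, -26.0, 147.0], [661.0, -30.0, 151.0]]
```

View pics/crop2.png

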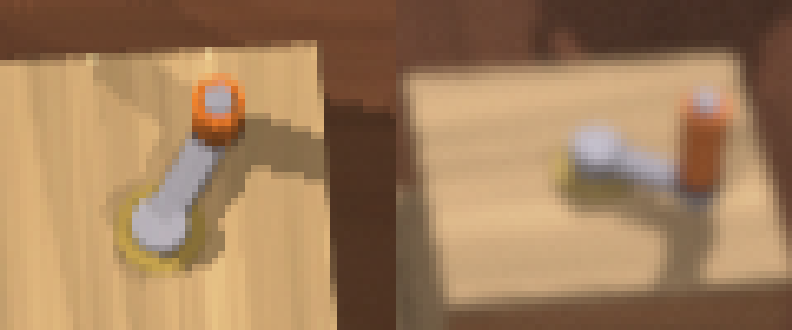

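Run:
```python
from h import *
for n,L in [('top',[(252.7,149.4,171),(243.7,168.7,124)]),('side',[(306.5,179.3,171),(289.5,186.2,124)])]:
    d=np.load(f'pics/{n}0.npz'); P=np.load(f'pics/{n}P.npy'); T=d['cam_to_world']
    for u,v,z in L:
        r=T[:3,:3]@np.array([(u-d['cx'])/d['fx'],(v-d['cy'])/d['fy'],1]); print(n,(T[:3,3]+r*(z-T[2,3])/r[2]).round(1))
        a,b=int(round(v)),int(round(u)); print(P[a-1:a+2,b-1:b+2].round().tolist())
```

```text
top [663.2 -20.  171. ]
[[[667.0, -18.0, 174.0], [666.0, -21.0, 176.0], [667.0, -24.0, 173.0]], [[663.0, -18.0, 175.0], [664.0, -21.0, 173.0], [663.0, -24.0, 176.0]], [[660.0, -18.0, 176.0], [660.0, -21.0, 178.0], [660.0, -24.0, 180.0]]]
top [611.7   6.8 124. ]
[[[614.0, 9.0, 123.0], [614.0, 6.0, 120.0], [614.0, 3.0, 124.0]], [[611.0, 9.0, 122.0], [611.0, 6.0, 120.0], [611.0, 3.0, 122.0]], [[608.0, 9.0, 120.0], [404.0, -15.0, 1363.0], [608.0, 3.0, 119.0]]]
side [663.  -15.1 171. ]
[[[673.0, 70.0, 97.0], [677.0, 71.0, 96.0], [679.0, 66.0, 101.0]], [[659.0, -11.0, 169.0], [662.0, -10.0, 167.0], [665.0, -14.0, 172.0]], [[657.0, -20.0, 173.0], [661.0, -17.0, 169.0], [664.0, -18.0, 171.0]]]
side [612.4   3.1 124. ]
[[[612.0, 12.0, 121.0], [616.0, 18.0, 116.0], [619.0, 15.0, 118.0]], [[613.0, 18.0, 110.0], [615.0, 8.0, 120.0], [619.0, 14.0, 115.0]], [[611.0, 3.0, 121.0], [614.0, 2.0, 122.0], [618.0, 8.0, 115.0]]]
```

```bash
cat >> h.py <<'E'
from scipy.spatial.transform import Rotation as Rn
YAW=np.radians(4.4)
def Rt(yaw=YAW): # tool x at yaw, y at yaw-90, z down
    c,s=np.cos(yaw),np.sin(yaw); return np.array([[c,s,0],[s,-c,0],[0,0,-1.]])
def plan(pts,yaw=YAW,maxs=38,o=None):
    o=o or ctrl.get_obs(); p=np.array(o['ee_pos'],float); R=Rn.from_rotvec(o['orientation'])
    G=Rn.from_matrix(Rt(yaw)); rows=[]
    for t in pts:
        t=np.array(t,float)
        while len(rows)<60:
            d=t-p; rv=(R.inv()*G).as_rotvec(); a=np.linalg.norm(rv); L=np.linalg.norm(d)
            if L<.4 and a<.004: break
            if L<.4 and len(pts)>1 and t is not pts[-1] and not np.allclose(t,pts[-1]): break
            s=d*min(1,maxs/L) if L>0 else d; w=rv*min(1,.12/a) if a>0 else rv
            sh=np.round(R.as_matrix().T@s,1); w=np.round(w,3)
            rows.append(sh.tolist()+w.tolist())
            p=p+R.as_matrix()@sh; R=R*Rn.from_rotvec(w)
    for i in range(0,len(rows),5): print([[float(x) for x in r] for r in rows[i:i+5]])
def st():
    o=ctrl.get_obs(); R=Rn.from_rotvec(o['orientation']).as_matrix()
    print('t',round(o['t'],2),'p',o['ee_pos'].round(1),'yaw',round(np.degrees(np.arctan2(R[1,0],R[0,0])),1),'tilt',round(np.degrees(np.arccos(-R[2,2])),2),'F',o['ft_force'].round(2),'w',round(o['width'],1),'q',o['qpos'].round(2)); return o
E
python3 -c "
from h import *
st();plan([(420,250,222),(430,0,200),(443.7,-321.5,120)])"
```

```text
t 0.15 p [215.8 586.1 222.1] yaw 159.8 tilt 0.06 F [-0.13  1.03  0.14] w 87.6 q [ 1.2   0.42  1.63  0.    1.09 -0.02]
[[-29.7, -23.7, 0.0, -0.0, 0.0, 0.12], [-32.4, -19.9, 0.0, -0.0, 0.0, 0.12], [-34.5, -15.9, 0.0, -0.0, 0.0, 0.12], [-36.2, -11.7, 0.1, -0.0, 0.0, 0.12], [-37.3, -7.2, 0.0, -0.0, 0.0, 0.12]]
[[-37.9, -2.7, 0.1, 0.0, 0.0, 0.12], [-38.0, 1.8, 0.0, 0.0, 0.0, 0.12], [-37.5, 6.3, 0.1, 0.0, 0.0, 0.12], [-36.4, 10.8, 0.0, 0.0, 0.0, 0.12], [-34.9, 15.1, 0.1, 0.0, 0.0, 0.12]]
[[-11.4, 6.7, -0.0, 0.0, 0.0, 0.12], [-37.5, 5.4, 3.4, 0.0, 0.0, 0.12], [-36.6, 9.8, 3.4, 0.0, 0.0, 0.12], [-35.1, 14.1, 3.3, 0.0, 0.0, 0.12], [-33.2, 18.2, 3.4, 0.0, 0.0, 0.12]]
[[-30.8, 22.0, 3.3, 0.0, 0.0, 0.12], [-27.9, 25.6, 3.4, 0.0, 0.0, 0.12], [-15.0, 17.5, 2.0, 0.0, 0.0, 0.12], [-20.4, 30.7, 9.2, 0.0, 0.0, 0.12], [-16.6, 32.9, 9.2, 0.0, 0.0, 0.12]]
[[-12.5, 34.7, 9.2, 0.0, 0.0, 0.12], [-8.3, 35.9, 9.2, 0.001, 0.0, 0.12], [-3.9, 36.7, 9.2, -0.0, 0.001, 0.072], [-1.2, 36.9, 9.2, -0.0, -0.0, -0.0], [-1.3, 36.9, 9.2, -0.0, -0.0, -0.0]]
[[-1.2, 36.9, 9.2, -0.0, -0.0, -0.0], [-0.9, 26.6, 6.6, -0.0, -0.0, -0.0]]
```

Emit:
move_arm --pt "-30 -24 0 0 0 0.12" --pt "-32 -20 0 0 0 0.12" --pt "-35 -16 0 0 0 0.12" --pt "-36 -12 0 0 0 0.12" --pt "-37 -7 0 0 0 0.12"

```text
t: 0.57
ee_pos: [312.5, 422.8, 220.1]
orientation: [-1.458, -2.781, 0.0]
ft_force: [1.3, -0.3, -0.1]
width: 87.8
```

Emit:
move_arm --pt "-38 -3 0 0 0 0.12" --pt "-38 2 0 0 0 0.12" --pt "-37 6 0 0 0 0.12" --pt "-36 11 0 0 0 0.12" --pt "-35 15 0 0 0 0.12"

```text
t: 0.98
ee_pos: [409.0, 250.0, 219.6]
orientation: [-2.244, -2.198, 0.002]
ft_force: [0.2, 0.8, -0.1]
width: 87.9
```

```bash
python3 -c "
from h import *
st();plan([(430,0,200),(443.7,-321.5,120)])"
```

```text
t 0.98 p [409.  250.  219.6] yaw 88.8 tilt 0.09 F [ 0.2   0.84 -0.07] w 87.9 q [0.52 0.21 1.95 0.   0.98 0.54]
[[-37.7, 4.0, 2.9, -0.0, 0.0, 0.12], [-36.9, 8.4, 3.0, -0.0, 0.0, 0.12], [-35.7, 12.8, 2.9, -0.0, 0.0, 0.12], [-33.9, 17.0, 3.0, -0.0, 0.0, 0.12], [-31.6, 20.9, 2.9, -0.0, 0.0, 0.12]]
[[-28.9, 24.5, 3.0, -0.0, 0.0, 0.12], [-15.9, 17.3, 1.8, -0.0, 0.0, 0.12], [-22.8, 29.0, 9.2, -0.0, 0.0, 0.12], [-19.2, 31.5, 9.2, -0.0, 0.0, 0.12], [-15.3, 33.6, 9.2, -0.0, 0.0, 0.12]]
[[-11.2, 35.2, 9.1, -0.0, 0.001, 0.12], [-6.9, 36.2, 9.2, -0.0, 0.0, 0.12], [-2.5, 36.8, 9.1, -0.0, 0.001, 0.033], [-1.3, 36.9, 9.2, -0.0, -0.0, 0.0], [-1.2, 36.9, 9.1, -0.0, -0.0, 0.0]]
[[-0.9, 26.6, 6.6, -0.0, -0.0, 0.0]]
```

Emit:
move_arm --pt "-38 4 3 0 0 0.12" --pt "-37 8 3 0 0 0.12" --pt "-36 13 3 0 0 0.12" --pt "-34 17 3 0 0 0.12" --pt "-32 21 3 0 0 0.12"

```text
t: 1.4
ee_pos: [425.6, 51.7, 204.8]
orientation: [-2.811, -1.402, -0.006]
ft_force: [0.8, -0.5, -0.3]
width: 87.9
```

Emit:
move_arm --pt "-29 24 3 0 0 0.12" --pt "-16 17 2 0 0 0.12" --pt "-23 29 9 0 0 0.12" --pt "-19 31 9 0 0 0.12" --pt "-15 34 9 0 0 0.12"

```text
t: 1.82
ee_pos: [428.6, -129.0, 173.0]
orientation: [3.106, 0.47, 0.012]
ft_force: [1.2, 0.8, 0.8]
width: 87.8
```

```bash
python3 -c "
from h import *
st();plan([(443.7,-321.5,120)])"
```

```text
t 1.82 p [ 428.6 -129.   173. ] yaw 17.2 tilt 0.43 F [1.24 0.84 0.84] w 87.8 q [-0.32  0.23  2.05  0.    0.85  0.95]
[[-8.1, 35.7, 10.1, 0.0, -0.004, 0.12], [-3.8, 36.5, 10.1, 0.001, -0.004, 0.103], [0.1, 36.7, 10.0, -0.0, 0.001, 0.0], [0.0, 36.6, 10.0, -0.0, -0.0, 0.0], [0.1, 36.6, 10.1, -0.0, -0.0, 0.0]]
[[-0.0, 9.9, 2.7, -0.0, -0.0, 0.0]]
```

Emit:
move_arm --pt "-8 36 9 0 -0.004 0.12" --pt "-4 37 9 0 -0.004 0.103" --pt "0 37 9 0 0 0" --pt "0 37 9 0 0 0" --pt "0 37 9 0 0 0"

```text
t: 2.23
ee_pos: [438.5, -323.4, 125.6]
orientation: [3.14, 0.09, -0.001]
ft_force: [1.3, 0.7, 0.3]
width: 87.9
```

```bash
python3 -c "
from h import *
st();plan([(443.7,-321.5,120)]);snap('wrist','w1')"
```

```text
t 2.23 p [ 438.5 -323.4  125.6] yaw 3.3 tilt 0.04 F [1.25 0.68 0.27] w 87.9 q [-0.66  0.44  1.87 -0.    0.83  0.86]
[[5.3, -1.6, 5.6, 0.0, 0.001, -0.019]]
```

View pics/w1.png

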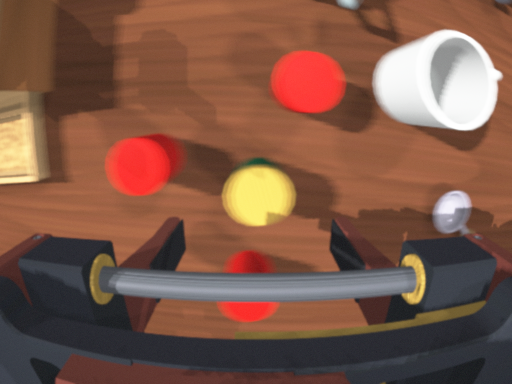

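The brass lid is centred near (258,194), with a red tin at (140,165), another at (308,82) and the third behind the fingers at (248,285). I'll cross-check the lid position with this camera.

```bash
cat >> h.py <<'E'
def wray(d,u,v,z):
    a=np.array([u-d['cx'],v-d['cy']]);r=np.linalg.norm(a);th=r/d['fx']
    c=np.array([*(a/r*np.sin(th)),np.cos(th)]);T=d['cam_to_world'];w=T[:3,:3]@c
    return T[:3,3]+w*(z-T[2,3])/w[2]
E
python3 -c "
from h import *
d=np.load('pics/w1.npz');f=cv2.cvtColor(d['frame'],cv2.COLOR_RGB2HSV).astype(int)
m=(f[...,0]>20)&(f[...,0]<35)&(f[...,1]>120)&(f[...,2]>120);m[:150]=0;m[235:]=0;m[:,:200]=0;m[:,320:]=0
v,u=np.nonzero(m);print(u.min(),u.max(),v.min(),v.max(),u.mean(),v.mean())
print(wray(d,u.mean(),v.mean(),64))
for a,b in [(u.min(),194),(u.max(),194),(258,v.min()),(258,v.max())]: print(wray(d,a,b,64))
"
```

```text
227 292 165 225 257.80750246791706 194.17209608423823
[ 448.0975991  -322.86777775   64.        ]
[ 446.86175709 -298.94291927   64.        ]
[ 449.74757638 -349.44049999   64.        ]
[ 470.95114408 -321.6955676    64.        ]
[ 422.60531426 -324.49619551   64.        ]
```

Emit:
move_arm --pt "6.5 -1.5 20 0 0 -0.019" --pt "0 0 30 0 0 0" --pt "0 0 30 0 0 0" --pt "0 0 20 0 0 0" --pt "0 0 3 0 0 0"

```text
t: 2.7
ee_pos: [447.2, -335.3, 18.0]
orientation: [3.132, 0.105, 0.008]
ft_force: [-1.6, -0.1, -0.3]
width: 87.5
```

```bash
python3 -c "
from h import *
st();plan([(445,-322,21)])"
```

```text
t 2.7 p [ 447.2 -335.3   18. ] yaw 3.9 tilt 0.52 F [-1.6  -0.1  -0.28] w 87.5 q [-0.66  0.64  1.88 -0.    0.62  0.84]
[[-1.3, -13.4, -3.1, 0.008, -0.005, -0.01]]
```

Emit:
move_arm --pt "-1.5 -8 -3 0.008 -0.005 -0.01" --pt "0 -4.5 0 0 0 0" --pt "0 0 0 0 0 0"

```text
t: 2.95
ee_pos: [443.8, -321.2, 20.9]
orientation: [-3.136, -0.122, 0.005]
ft_force: [0.7, -0.9, -0.3]
width: 87.8
```

```bash
python3 -c "
from h import *
st();plan([(445,-322,21)]);snap('wrist','w2')"
```

```text
t 2.95 p [ 443.8 -321.2   20.9] yaw 4.5 tilt 0.27 F [ 0.73 -0.87 -0.25] w 87.8 q [-0.65  0.62  1.89  0.    0.63  0.84]
[[1.1, 0.9, -0.2, -0.003, 0.003, 0.001]]
```

View pics/w2.png

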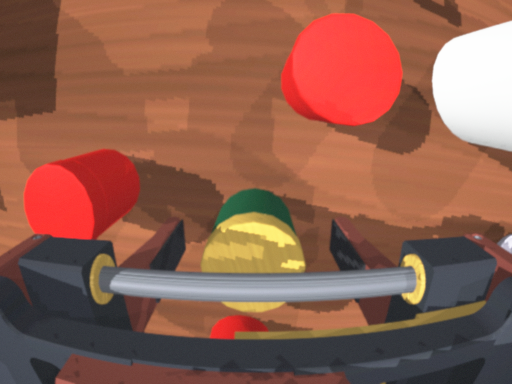

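The green tin (254,265) sits upright between the fingers and is centred. I'll close the hand.

Emit:
move_arm --pt "1 1 0 0 0 0" --pt "0 0 0 0 0 0" --pt "0 0 0 0 0 0" --pt "0 0 0 0 0 0" --pt "0 0 0 0 0 0" --hand 1

```text
t: 3.42
ee_pos: [448.3, -324.0, 25.9]
orientation: [3.136, 0.124, 0.006]
ft_force: [-0.0, 4.0, 1.4]
width: 57.9
```

Emit:
move_arm --pt "0 0 0 0 0 0" --pt "0 0 0 0 0 0" --pt "0 0 0 0 0 0"

```text
t: 3.67
ee_pos: [448.2, -323.9, 26.1]
orientation: [3.137, 0.124, 0.006]
ft_force: [0.4, 0.1, 1.2]
width: 47.7
```

```bash
python3 -c "
from h import *
st();snap('wrist','w3')"
```

```text
t 3.67 p [ 448.2 -323.9   26.1] yaw 4.5 tilt 0.27 F [0.4  0.13 1.21] w 47.7 q [-0.65  0.62  1.89  0.    0.63  0.84]
```

View pics/w3.png

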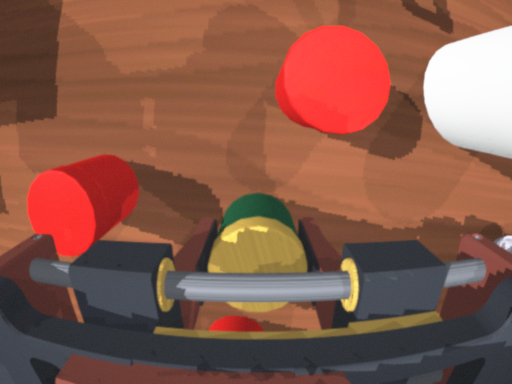

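Emit:
move_arm --pt "0 0 -15 0 0 0" --pt "0 0 -30 0 0 0" --pt "0 0 -35 0 0 0" --pt "0 0 -30 0 0 0" --pt "0 0 0 0 0 0"

```text
t: 4.13
ee_pos: [445.1, -322.2, 136.1]
orientation: [-3.136, -0.124, 0.006]
ft_force: [0.1, -0.7, -0.5]
width: 47.6
```

Emit:
move_arm --pt "0 0 0 0 0 0"

```text
t: 4.22
ee_pos: [445.2, -322.3, 136.7]
orientation: [-3.137, -0.124, 0.005]
ft_force: [0.9, 0.1, -2.7]
width: 47.9
```

```bash
python3 -c "
from h import *
st();plan([(472.5,-6,140)],maxs=32);snap('wrist','w4');snap('side','s4')
import cv2
a=cv2.imread('pics/s4.png')[180:320,180:340];cv2.imwrite('pics/s4c.png',cv2.resize(a,None,fx=4,fy=4,interpolation=2))
"
```

```text
t 4.22 p [ 445.2 -322.3  136.7] yaw 4.5 tilt 0.22 F [ 0.9   0.08 -2.75] w 47.9 q [-0.65  0.43  1.86  0.    0.86  0.84]
[[5.3, -31.6, -0.3, -0.003, 0.003, 0.002], [5.2, -31.6, -0.3, 0.0, -0.0, 0.0], [5.2, -31.6, -0.3, 0.0, -0.0, 0.0], [5.2, -31.6, -0.4, 0.0, -0.0, 0.0], [5.2, -31.6, -0.3, 0.0, -0.0, 0.0]]
[[5.2, -31.6, -0.4, 0.0, -0.0, 0.0], [5.2, -31.6, -0.3, 0.0, -0.0, 0.0], [5.2, -31.6, -0.4, 0.0, -0.0, 0.0], [5.2, -31.6, -0.3, 0.0, -0.0, 0.0], [4.7, -28.8, -0.3, 0.0, -0.0, 0.0]]
```

View pics/s4c.png

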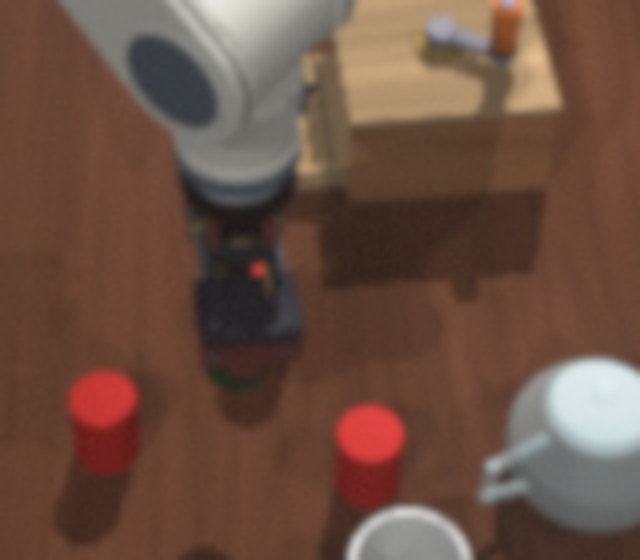

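View pics/w4.png

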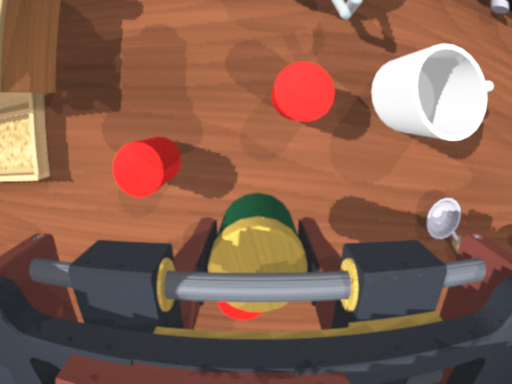

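```bash
python3 -c "
from h import *
d=np.load('pics/w4.npz')
for u,v in [(257,217),(207,265),(307,265),(257,312)]: print(wray(d,u,v,174.7))
"
```

```text
[ 471.16585242 -319.75450123  174.7       ]
[ 445.07961538 -298.14162117  174.7       ]
[ 448.85610935 -345.13371023  174.7       ]
[ 419.48848655 -323.80771724  174.7       ]
```

Emit:
move_arm --pt "3 -16 0 0 0 0" --pt "5 -32 0 0 0 0" --pt "5 -32 0 0 0 0" --pt "5 -32 0 0 0 0" --pt "5 -32 0 0 0 0"

```text
t: 4.73
ee_pos: [453.4, -176.1, 128.2]
orientation: [-3.133, -0.109, 0.02]
ft_force: [0.7, 0.6, -2.0]
width: 47.6
```

Emit:
move_arm --pt "5 -32 0 0 0 0" --pt "5 -32 0 0 0 0" --pt "5 -32 0 0 0 0" --pt "5 -32 0 0 0 0" --pt "3 -20 0 0 0 0"

```text
t: 5.15
ee_pos: [459.4, -17.6, 120.5]
orientation: [-3.129, -0.107, 0.044]
ft_force: [-0.1, -0.3, -2.4]
width: 47.7
```

Emit:
move_arm --pt "0 0 0 0 0 0" --pt "0 0 0 0 0 0"

```text
t: 5.32
ee_pos: [457.2, -13.8, 117.5]
orientation: [-3.127, -0.117, 0.054]
ft_force: [0.6, -0.4, -1.9]
width: 47.6
```

```bash
python3 -c "
from h import *
st();plan([(472.5,-6,100)],maxs=32);snap('wrist','w5');d=snap('top','t5');
P=cloud(d)
m=(P[...,2]>8)&(P[...,2]<16)&(P[...,0]>400)&(P[...,0]<540)&(abs(P[...,1])<75)
print(P[m].min(0),P[m].max(0))
"
```

```text
t 5.32 p [457.2 -13.8 117.5] yaw 4.3 tilt 2.07 F [ 0.61 -0.38 -1.88] w 47.6 q [-0.06  0.36  2.04  0.01  0.77  1.43]
[[16.4, -6.4, 17.0, -0.013, 0.034, -0.002]]
[429.03543474  40.2633782   10.90066229] [525.9843675   69.68649684  15.48713735]
```

View pics/w5.png

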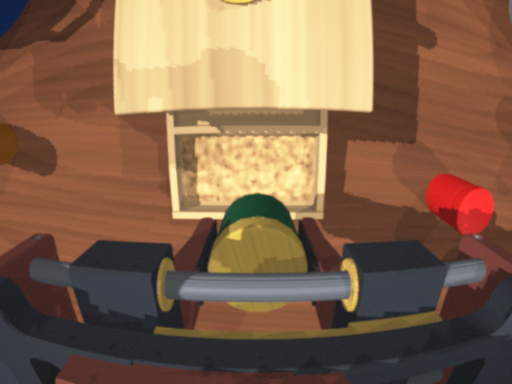

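View pics/t5.png

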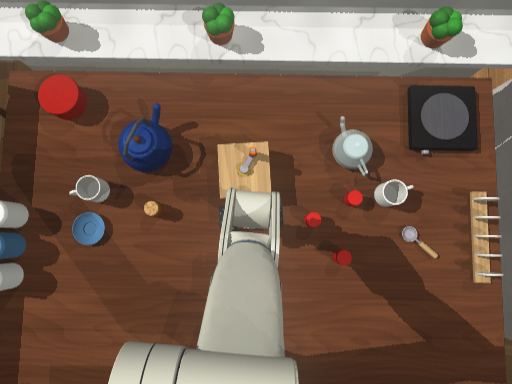

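The tin hangs just in front of the pocket. The tray's front corners are near (174,214) and (322,214), and the divider's top is around row 130.

```bash
python3 -c "
from h import *
d=np.load('pics/w5.npz')
for u,v in [(171,217),(323,217),(181,207),(316,207),(173,134),(326,130),(114,112),(371,109)]: print((u,v),wray(d,u,v,32 if u not in(114,371) else 100).round(1))
import cv2
a=cv2.imread('pics/w5.png')[80:260,100:400];cv2.imwrite('pics/w5c.png',cv2.resize(a,None,fx=2.6,fy=2.6,interpolation=2))
"
```

```text
(171, 217) [429.6  64.4  32. ]
(323, 217) [440.8 -72.3  32. ]
(181, 207) [440.2  54.8  32. ]
(316, 207) [449.7 -64.6  32. ]
(173, 134) [504.8  62.6  32. ]
(326, 130) [517.3 -65.   32. ]
(114, 112) [525.5  83.4 100. ]
(371, 109) [537.7 -76.8 100. ]
```

View pics/w5c.png

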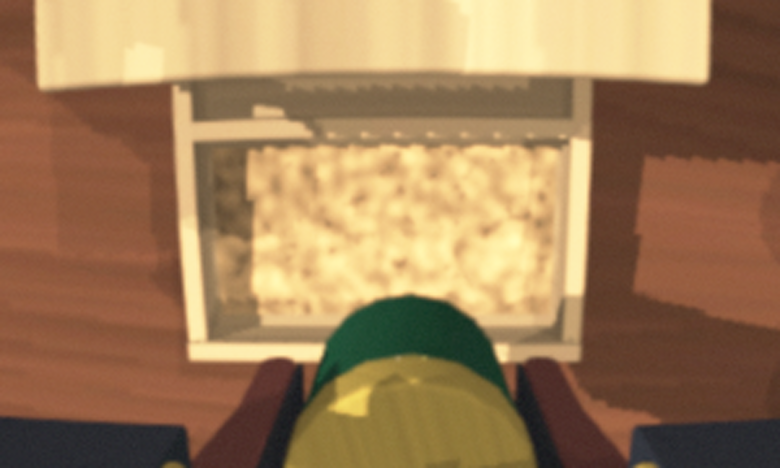

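Emit:
move_arm --pt "9 -4 5 -0.006 0.017 0" --pt "8 -4 5 -0.006 0.017 0" --pt "0 0 0 0 0 0"

```text
t: 5.67
ee_pos: [473.5, -9.0, 106.0]
orientation: [3.14, 0.107, 0.0]
ft_force: [-0.7, 0.6, -2.1]
width: 48.0
```

```bash
python3 -c "
from h import *
st();plan([(473.5,-5,70)],maxs=32)"
```

```text
t 5.67 p [473.5  -9.  106. ] yaw 3.9 tilt 0.02 F [-0.66  0.56 -2.15] w 48.0 q [-0.04  0.39  2.04 -0.    0.71  1.46]
[[0.3, -3.5, 31.8, 0.0, -0.0, -0.009], [-0.0, -0.5, 4.2, 0.0, -0.0, 0.0]]
```

Emit:
move_arm --pt "0 -3 20 0 0 -0.009" --pt "0 -1 16 0 0 0" --pt "0 0 10 0 0 0" --pt "0 0 0 0 0 0"

```text
t: 6.0
ee_pos: [473.4, -9.5, 58.8]
orientation: [3.139, 0.113, -0.0]
ft_force: [-1.5, -0.3, -2.6]
width: 47.7
```

```bash
python3 -c "
from h import *
st();plan([(473.5,-5,40)],maxs=32);snap('wrist','w6')"
```

```text
t 6.0 p [473.4  -9.5  58.8] yaw 4.1 tilt 0.03 F [-1.5  -0.3  -2.61] w 47.7 q [-0.04  0.48  2.05 -0.    0.61  1.45]
[[0.4, -4.5, 18.8, 0.0, 0.0, -0.005]]
```

View pics/w6.png

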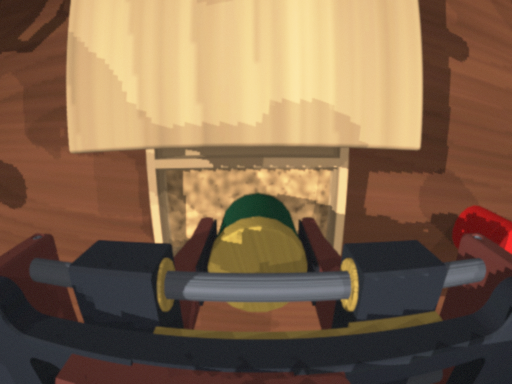

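The tin is inside the walls, which are at columns 158 and 340, and is about 4 mm right of centre. I'll centre it and lower.

Emit:
move_arm --pt "0 -4 8 0 0 0" --pt "0 -2 5 0 0 0" --pt "0 0 2 0 0 0" --pt "0 0 0 0 0 0"

```text
t: 6.38
ee_pos: [474.4, -4.3, 44.7]
orientation: [3.139, 0.11, 0.004]
ft_force: [-0.2, -0.2, -2.7]
width: 47.2
```

```bash
python3 -c "
from h import *
st();plan([(473.5,-5,38)],maxs=32)"
```

```text
t 6.38 p [474.4  -4.3  44.7] yaw 4.0 tilt 0.15 F [-0.15 -0.21 -2.71] w 47.2 q [-0.03  0.51  2.06 -0.    0.57  1.47]
[[-0.9, 0.6, 6.7, 0.001, -0.003, -0.007]]
```

Emit:
move_arm --pt "0 0 3 0 0 0" --pt "0 0 2 0 0 0" --pt "0 0 0 0 0 0"

```text
t: 6.63
ee_pos: [475.0, -4.1, 39.9]
orientation: [3.139, 0.111, 0.006]
ft_force: [0.4, -0.8, -2.1]
width: 47.6
```

Emit:
move_arm --pt "0 0 1.5 0 0 0" --pt "0 0 0 0 0 0"

```text
t: 6.8
ee_pos: [475.2, -4.0, 38.5]
orientation: [3.139, 0.111, 0.007]
ft_force: [0.1, 0.7, -2.8]
width: 47.8
```

Emit:
move_arm --pt "0 0 1 0 0 0" --pt "0 0 0 0 0 0"

```text
t: 6.97
ee_pos: [475.6, -4.0, 38.2]
orientation: [3.139, 0.111, 0.008]
ft_force: [0.2, -0.1, -1.6]
width: 47.7
```

Emit:
move_arm --pt "0 0 1 0 0 0" --pt "0 0 0 0 0 0"

```text
t: 7.13
ee_pos: [475.9, -3.9, 38.3]
orientation: [3.139, 0.111, 0.009]
ft_force: [0.5, -0.5, -2.0]
width: 47.9
```

Emit:
move_arm --pt "0 0 1.5 0 0 0" --pt "0 0 0.5 0 0 0"

```text
t: 7.3
ee_pos: [476.4, -3.8, 37.9]
orientation: [3.139, 0.112, 0.011]
ft_force: [-3.1, 0.0, 5.0]
width: 47.3
```

```bash
python3 -c "
from h import *
st();snap('side','s7')
a=cv2.imread('pics/s7.png')[150:270,200:340];cv2.imwrite('pics/s7c.png',cv2.resize(a,None,fx=5,fy=5,interpolation=2))"
```

```text
t 7.3 p [476.4  -3.8  37.9] yaw 4.1 tilt 0.4 F [-3.14  0.01  5.  ] w 47.3 q [-0.03  0.53  2.06 -0.    0.55  1.47]
```

View pics/s7c.png

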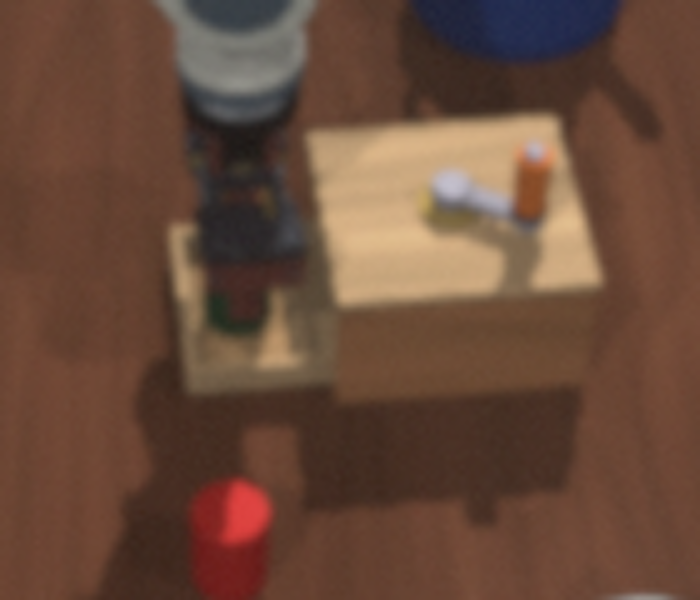

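The tin touched the floor at TCP z≈38, as predicted, with Fz up about 7 N. I'll release it.

Emit:
move_arm --pt "0 0 -0.5 0 0 0" --pt "0 0 0 0 0 0" --pt "0 0 0 0 0 0" --pt "0 0 0 0 0 0" --hand -0.5

```text
t: 7.68
ee_pos: [477.3, -3.8, 38.8]
orientation: [3.139, 0.112, 0.014]
ft_force: [-0.4, -0.9, -0.4]
width: 65.3
```

```bash
python3 -c "
from h import *
st()"
```

```text
t 7.68 p [477.3  -3.8  38.8] yaw 4.1 tilt 0.53 F [-0.4  -0.89 -0.36] w 65.3 q [-0.03  0.52  2.06 -0.    0.55  1.47]
```

Emit:
move_arm --pt "0 0 -12 0 -0.009 0" --pt "0 0 -25 0 0 0" --pt "0 0 -35 0 0 0" --pt "0 0 -35 0 0 0" --pt "0 0 -35 0 0 0"

```text
t: 8.1
ee_pos: [471.8, -3.6, 177.9]
orientation: [3.139, 0.111, -0.029]
ft_force: [1.2, 0.2, 0.6]
width: 65.9
```

Emit:
move_arm --pt "0 0 -25 0 0 0" --pt "0 0 0 0 0 0" --pt "0 0 0 0 0 0" --hand -1

```text
t: 8.35
ee_pos: [476.1, -3.7, 210.9]
orientation: [3.139, 0.111, -0.009]
ft_force: [-0.3, 0.6, -0.7]
width: 82.0
```

```bash
python3 -c "
from h import *
st();snap('wrist','w8');snap('side','s8')
a=cv2.imread('pics/s8.png')[150:270,200:340];cv2.imwrite('pics/s8c.png',cv2.resize(a,None,fx=5,fy=5,interpolation=2))"
```

```text
t 8.35 p [476.1  -3.7 210.9] yaw 4.1 tilt 0.33 F [-0.31  0.56 -0.75] w 82.0 q [-0.03  0.22  1.96 -0.    0.97  1.47]
```

View pics/w8.png

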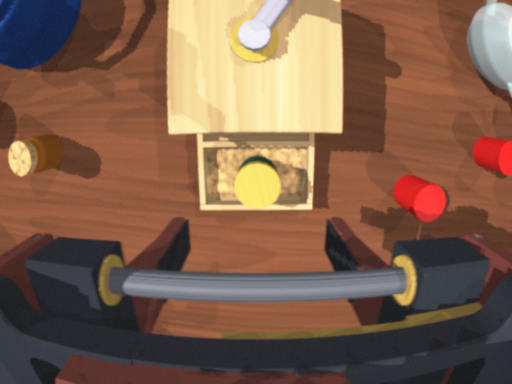

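View pics/s8c.png

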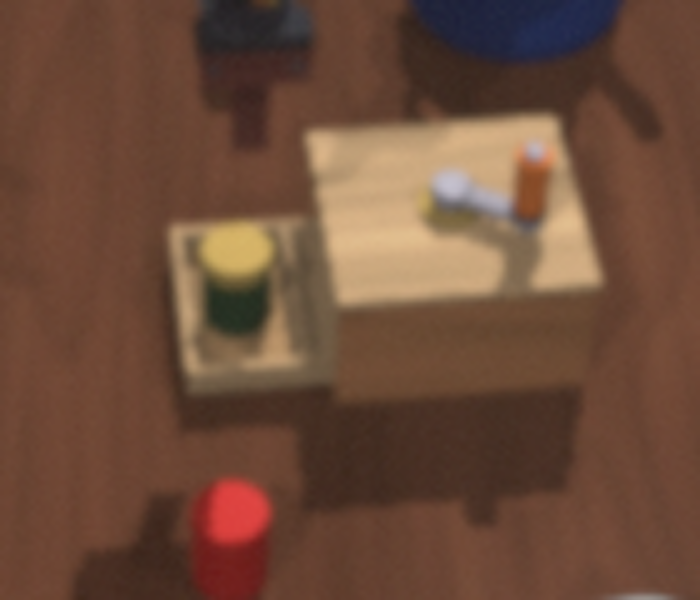

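The tin stands upright in the front pocket, at wrist (257,183). Next I'll go to the sleeve.

```bash
python3 -c "
from h import *
st();plan([(640,-18,208)],maxs=32)"
```

```text
t 8.45 p [475.6  -3.7 209.7] yaw 4.1 tilt 0.45 F [ 0.15 -0.01 -1.76] w 87.3 q [-0.03  0.22  1.96 -0.    0.97  1.47]
[[31.6, 5.0, 0.1, 0.001, 0.008, -0.006], [31.6, 5.2, 0.3, -0.0, -0.0, -0.0], [31.6, 5.2, 0.3, -0.0, -0.0, -0.0], [31.6, 5.2, 0.4, -0.0, -0.0, -0.0], [31.6, 5.3, 0.3, -0.0, -0.0, -0.0]]
[[4.8, 0.8, 0.1, -0.0, -0.0, -0.0]]
```

Emit:
move_arm --pt "32 5 0 0 0.008 -0.006" --pt "32 5 0 0 0 0" --pt "32 5 0 0 0 0" --pt "30 5 0 0 0 0" --pt "18 3 0 0 0 0"

```text
t: 8.87
ee_pos: [616.5, -15.6, 197.6]
orientation: [-3.138, -0.122, 0.03]
ft_force: [-0.1, -0.9, 0.2]
width: 87.7
```

Emit:
move_arm --pt "0 0 0 0 0 0" --pt "0 0 0 0 0 0"

```text
t: 9.03
ee_pos: [617.7, -16.0, 192.0]
orientation: [-3.138, -0.121, 0.039]
ft_force: [-0.3, 0.2, -0.2]
width: 87.9
```

```bash
python3 -c "
from h import *
st();snap('wrist','w9');plan([(663,-18.5,200)],maxs=32)"
```

```text
t 9.03 p [617.7 -16.  192. ] yaw 4.4 tilt 1.42 F [-0.28  0.18 -0.23] w 87.9 q [-0.04  0.46  1.65 -0.    1.06  1.45]
[[31.1, 4.2, -6.4, -0.002, 0.025, 0.0], [14.3, 1.9, -2.5, -0.0, 0.0, 0.0]]
```

View pics/w9.png

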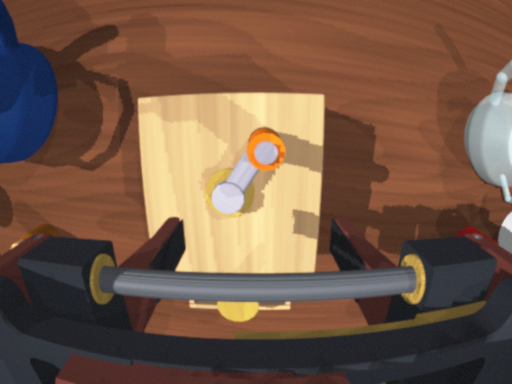

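```bash
python3 -c "
from h import *
d=np.load('pics/w9.npz')
print(wray(d,266,152,172),wray(d,229,198,124)); print(np.round(d['cam_to_world'][:3,3]))
for u,v in [(139,97),(325,95),(153,242)]: print(wray(d,u,v,100))"
```

```text
[665.10228456 -17.11890505 172.        ] [619.01751899   7.51523797 124.        ]
[691. -10. 351.]
[697.29684745  94.90946838 100.        ]
[708.33809439 -65.69707142 100.        ]
[560.35948304  82.44054686 100.        ]
```

Emit:
move_arm --pt "22 2 -4 0 0.025 0" --pt "18 1 -4 0 0 0" --pt "5 0 -2 0 0 0" --pt "0 0 0 0 0 0"

```text
t: 9.42
ee_pos: [656.0, -14.9, 196.7]
orientation: [-3.136, -0.121, 0.017]
ft_force: [-0.8, -0.2, -0.4]
width: 87.8
```

```bash
python3 -c "
from h import *
st();plan([(663.5,-18.4,165)],maxs=32)"
```

```text
t 9.42 p [656.  -14.9 196.7] yaw 4.4 tilt 0.66 F [-0.8  -0.24 -0.41] w 87.8 q [-0.04  0.5   1.57  0.    1.08  1.45]
[[7.3, 4.1, 30.9, -0.004, 0.011, 0.0], [0.2, 0.1, 0.7, 0.0, -0.0, 0.0]]
```

Emit:
move_arm --pt "7 4 14 0 0.011 0" --pt "1 0 14 0 0 0" --pt "0 0 0 0 0 0"

```text
t: 9.67
ee_pos: [660.5, -17.7, 167.2]
orientation: [-3.135, -0.122, 0.004]
ft_force: [-1.6, -0.1, -0.1]
width: 88.0
```

```bash
python3 -c "
from h import *
st();snap('wrist','w10');plan([(663.5,-18.4,131)],maxs=32)"
```

```text
t 9.67 p [660.5 -17.7 167.2] yaw 4.5 tilt 0.28 F [-1.56 -0.06 -0.09] w 88.0 q [-0.05  0.54  1.58  0.    1.02  1.44]
[[2.2, 0.8, 31.9, -0.004, 0.001, 0.001], [0.4, 0.2, 5.4, -0.0, 0.0, -0.0]]
```

View pics/w10.png

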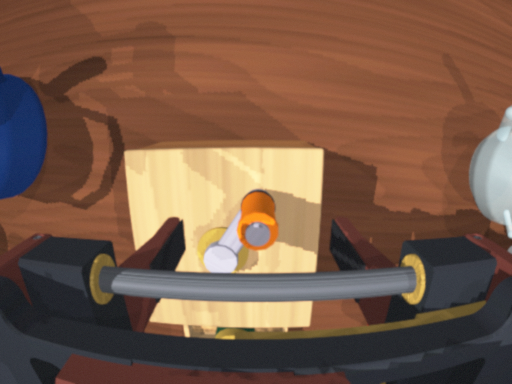

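```bash
python3 -c "
from h import *
d=np.load('pics/w10.npz')
print(wray(d,257,234,172),wray(d,221,259,124))"
```

```text
[664.50741704 -16.84131537 172.        ] [620.96824882   7.93159987 124.        ]
```

Emit:
move_arm --pt "3 1 14 0 0 0" --pt "1 0 14 0 0 0" --pt "0 0 6 0 0 0" --pt "0 0 0 0 0 0"

```text
t: 10.05
ee_pos: [663.6, -18.0, 131.7]
orientation: [-3.135, -0.122, 0.004]
ft_force: [-0.4, -0.9, -0.8]
width: 88.1
```

```bash
python3 -c "
from h import *
st();plan([(663.5,-18.4,131)],maxs=32)"
```

```text
t 10.05 p [663.6 -18.  131.7] yaw 4.5 tilt 0.27 F [-0.38 -0.85 -0.79] w 88.1 q [-0.05  0.58  1.59  0.    0.97  1.44]
[[-0.2, 0.4, 0.7, -0.004, 0.002, 0.001]]
```

Aligned with the sleeve, so I'll close on it.

Emit:
move_arm --pt "0 0 0 0 0 0" --pt "0 0 0 0 0 0" --pt "0 0 0 0 0 0" --pt "0 0 0 0 0 0" --pt "0 0 0 0 0 0" --hand 1

```text
t: 10.47
ee_pos: [663.6, -17.9, 131.5]
orientation: [-3.135, -0.122, 0.005]
ft_force: [0.1, -0.0, 1.2]
width: 57.9
```

Emit:
move_arm --pt "0 0 0 0 0 0" --pt "0 0 0 0 0 0" --pt "0 0 0 0 0 0" --pt "0 0 0 0 0 0" --pt "0 0 0 0 0 0"

```text
t: 10.88
ee_pos: [664.5, -17.9, 133.0]
orientation: [-3.135, -0.122, 0.001]
ft_force: [-0.1, 3.0, -0.4]
width: 24.9
```

```bash
python3 -c "
from h import *
st();snap('wrist','w11')"
```

```text
t 10.88 p [664.5 -17.9 133. ] yaw 4.5 tilt 0.23 F [-0.06  2.97 -0.36] w 24.9 q [-0.05  0.58  1.59  0.    0.97  1.44]
```

View pics/w11.png

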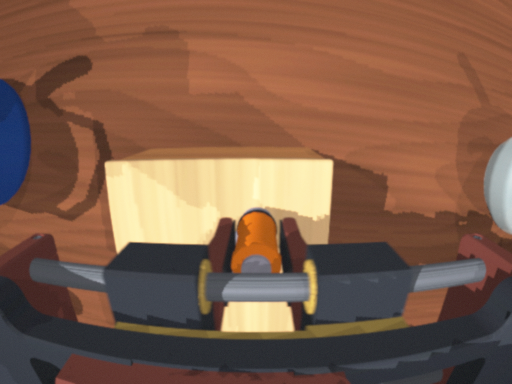

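```bash
cat >> h.py <<'E'
import json,os
C=np.array([614.5,5.5])
def crank(db,n=5,r=None,z=131.5):
    o=st(); p=o['ee_pos']; R=Rn.from_rotvec(o['orientation']); G=Rn.from_matrix(Rt())
    with open('log.jsonl','a') as f: f.write(json.dumps([o['t'],*p,*o['ft_force']])+'\n')
    v=p[:2]-C; a=np.arctan2(v[1],v[0]); rr=np.linalg.norm(v)
    tg=np.array([np.sin(a),-np.cos(a)]) # cw tangent
    print('alpha',round(a,3),'r',round(rr,1),'Ft (resist)',round(-o['ft_force'][:2]@tg,2),'Fr',round(o['ft_force'][:2]@v/rr,2))
    rv=(R.inv()*G).as_rotvec(); rows=[]; cur=p.copy()
    for i in range(n):
        an=a-db*(i+1); t=np.array([*(C+55*np.array([np.cos(an),np.sin(an)])),z])
        if i<n-1: t[2]=cur[2]+(z-cur[2])*.4
        rows.append(np.round(Rt().T@(t-cur),1).tolist()+(np.round(rv/n,3)).tolist()); cur=t
    print([[float(x)+0 for x in r] for r in rows])
E
python3 -c "
from h import *
crank(.12)"
```

```text
t 10.93 p [664.4 -17.8 133. ] yaw 4.5 tilt 0.25 F [-0.25  0.26  1.74] w 23.6 q [-0.05  0.58  1.59  0.01  0.97  1.44]
alpha -0.437 r 55.0 Ft (resist) 0.13 Fr -0.34
[[-3.6, 5.5, 0.6, -0.001, 0.0, 0.0], [-4.2, 5.1, 0.4, -0.001, 0.0, 0.0], [-4.8, 4.5, 0.2, -0.001, 0.0, 0.0], [-5.3, 3.9, 0.1, -0.001, 0.0, 0.0], [-5.7, 3.3, 0.2, -0.001, 0.0, 0.0]]
```

Emit:
move_arm --pt "-3.6 5.5 0.5 0 0 0" --pt "-4.2 5 0.4 0 0 0" --pt "-4.8 4.5 0.2 0 0 0" --pt "-5.3 4 0 0 0 0" --pt "-5.7 3.3 0 0 0 0"

```text
t: 11.35
ee_pos: [645.4, -37.9, 133.1]
orientation: [-3.129, -0.124, -0.011]
ft_force: [2.8, 4.2, -2.3]
width: 23.4
```

```bash
python3 -c "
from h import *
crank(.2)"
```

```text
t 11.35 p [645.4 -37.9 133.1] yaw 4.5 tilt 0.7 F [ 2.76  4.23 -2.29] w 23.4 q [-0.08  0.56  1.64  0.01  0.94  1.4 ]
alpha -0.951 r 53.3 Ft (resist) 4.7 Fr -1.84
[[-9.0, 6.2, 0.6, -0.002, -0.002, 0.0], [-10.7, 2.6, 0.4, -0.002, -0.002, 0.0], [-11.0, 0.5, 0.2, -0.002, -0.002, 0.0], [-10.8, -1.7, 0.1, -0.002, -0.002, 0.0], [-10.3, -3.8, 0.2, -0.002, -0.002, 0.0]]
```

Emit:
move_arm --pt "-9 5.5 0.5 -0.002 -0.002 0" --pt "-10.7 2.8 0.4 -0.002 -0.002 0" --pt "-11 0.5 0.2 -0.002 -0.002 0" --pt "-10.8 -1.7 0 -0.002 -0.002 0" --pt "-10.3 -3.8 0 -0.002 -0.002 0"

```text
t: 11.77
ee_pos: [596.6, -42.8, 133.1]
orientation: [-3.135, -0.121, -0.013]
ft_force: [7.3, 4.4, -6.7]
width: 23.7
```

```bash
python3 -c "
from h import *
crank(.2)"
```

```text
t 11.77 p [596.6 -42.8 133.1] yaw 4.4 tilt 0.55 F [ 7.31  4.37 -6.72] w 23.7 q [-0.09  0.49  1.76  0.01  0.88  1.39]
alpha -1.926 r 51.6 Ft (resist) 5.33 Fr -6.64
[[-10.9, -2.4, 0.6, -0.001, -0.002, 0.0], [-8.2, -7.3, 0.4, -0.001, -0.002, 0.0], [-6.5, -8.8, 0.2, -0.001, -0.002, 0.0], [-4.7, -9.9, 0.1, -0.001, -0.002, 0.0], [-2.6, -10.7, 0.2, -0.001, -0.002, 0.0]]
```

```bash
cat > fit.py <<'E'
from h import *
from scipy.optimize import least_squares
L=np.array([json.loads(l) for l in open('log.jsonl')])
P=L[:,1:3]
s=least_squares(lambda c:np.linalg.norm(P-c,axis=1)-55,[614,5]);print(s.x,s.fun.round(2))
if len(P)>3:
    s=least_squares(lambda c:np.linalg.norm(P-c[:2],axis=1)-c[2],[614,5,55]);print(s.x,s.fun.round(2))
E
python3 fit.py
```

```text
[616.07015808   8.60520416] [ 0.02 -0.02  0.01]
```

```bash
sed -i 's/^C=np.*/C=np.array([616.1,8.6])/' h.py; python3 -c "
from h import *
crank(.2)"
```

```text
t 11.77 p [596.6 -42.8 133.1] yaw 4.4 tilt 0.55 F [ 7.31  4.37 -6.72] w 23.7 q [-0.09  0.49  1.76  0.01  0.88  1.39]
alpha -1.934 r 55.0 Ft (resist) 5.28 Fr -6.68
[[-9.4, -5.7, 0.6, -0.001, -0.002, 0.0], [-8.1, -7.4, 0.4, -0.001, -0.002, 0.0], [-6.5, -8.9, 0.2, -0.001, -0.002, 0.0], [-4.6, -10.0, 0.1, -0.001, -0.002, 0.0], [-2.5, -10.7, 0.2, -0.001, -0.002, 0.0]]
```

Emit:
move_arm --pt "-9.4 -5.7 0.6 0 0 0" --pt "-8 -7.4 0.4 0 0 0" --pt "-6.5 -9 0.4 0 0 0" --pt "-4.6 -10 0.4 0 0 0" --pt "-2.5 -10.7 0.4 0 0 0"

```text
t: 12.18
ee_pos: [563.4, -6.8, 132.9]
orientation: [3.136, 0.121, 0.028]
ft_force: [2.4, -5.1, 2.4]
width: 23.6
```

```bash
python3 -c "
from h import *
crank(.2)"; python3 fit.py
```

```text
t 12.18 p [563.4  -6.8 132.9] yaw 4.4 tilt 1.04 F [ 2.39 -5.09  2.4 ] w 23.6 q [-0.03  0.45  1.84 -0.    0.83  1.46]
alpha -2.858 r 54.9 Ft (resist) 5.56 Fr -0.87
[[-1.3, -10.9, 0.6, 0.001, -0.004, 0.0], [1.0, -10.9, 0.3, 0.001, -0.004, 0.0], [3.2, -10.5, 0.2, 0.001, -0.004, 0.0], [5.2, -9.7, 0.1, 0.001, -0.004, 0.0], [7.0, -8.4, 0.2, 0.001, -0.004, 0.0]]
[616.11821993   8.61186482] [-0.02 -0.04  0.04  0.04 -0.07]
[616.11014544   8.48933238  54.90217894] [ 0.03 -0.05  0.02  0.02 -0.01]
```

Centre confirmed. Carrying on.

Emit:
move_arm --pt "-1.3 -10.9 0.4 0.001 -0.004 0" --pt "1 -10.9 0.2 0.001 -0.004 0" --pt "3.2 -10.5 0 0.001 -0.004 0" --pt "5.2 -9.7 0 0.001 -0.004 0" --pt "7 -8.4 0 0.001 -0.004 0"

```text
t: 12.6
ee_pos: [572.0, 41.7, 132.9]
orientation: [3.133, 0.122, -0.006]
ft_force: [-1.2, -6.2, 2.4]
width: 23.4
```

```bash
python3 -c "
from h import *
crank(.2)"
```

```text
t 12.6 p [572.   41.7 132.9] yaw 4.5 tilt 0.43 F [-1.16 -6.21  2.42] w 23.4 q [ 0.06  0.47  1.8  -0.01  0.87  1.55]
alpha 2.498 r 55.2 Ft (resist) 5.67 Fr -2.8
[[8.2, -7.4, 0.6, 0.001, 0.001, 0.0], [9.4, -5.7, 0.3, 0.001, 0.001, 0.0], [10.3, -3.8, 0.2, 0.001, 0.001, 0.0], [10.9, -1.6, 0.1, 0.001, 0.001, 0.0], [11.0, 0.5, 0.2, 0.001, 0.001, 0.0]]
```

Emit:
move_arm --pt "8.2 -7.4 0.4 0.001 0.001 0" --pt "9.4 -5.7 0.2 0.001 0.001 0" --pt "10.3 -3.8 0 0.001 0.001 0" --pt "10.9 -1.6 0 0.001 0.001 0" --pt "11 0.5 0 0.001 0.001 0"

```text
t: 13.02
ee_pos: [616.0, 63.8, 132.9]
orientation: [3.135, 0.125, -0.016]
ft_force: [-5.2, -2.4, 5.4]
width: 23.6
```

```bash
python3 -c "
from h import *
crank(.2)"
```

```text
t 13.02 p [616.   63.8 132.9] yaw 4.6 tilt 0.64 F [-5.21 -2.37  5.4 ] w 23.6 q [ 0.09  0.53  1.69 -0.    0.93  1.58]
alpha 1.573 r 55.2 Ft (resist) 5.21 Fr -2.36
[[10.8, 2.1, 0.6, 0.001, 0.002, 0.001], [10.2, 4.0, 0.3, 0.001, 0.002, 0.001], [9.2, 6.0, 0.2, 0.001, 0.002, 0.001], [7.8, 7.7, 0.1, 0.001, 0.002, 0.001], [6.2, 9.1, 0.2, 0.001, 0.002, 0.001]]
```

Emit:
move_arm --pt "10.8 2 0 0.001 0.002 0" --pt "10.2 4 0 0.001 0.002 0" --pt "9.2 6 0 0.001 0.002 0" --pt "7.8 7.7 0 0.001 0.002 0" --pt "6.2 9.1 0 0.001 0.002 0"

```text
t: 13.43
ee_pos: [660.2, 41.8, 132.9]
orientation: [-3.134, -0.127, 0.016]
ft_force: [-3.8, 3.9, 2.8]
width: 23.5
```

```bash
python3 -c "
from h import *
crank(.2)"; python3 fit.py
```

```text
t 13.43 p [660.2  41.8 132.9] yaw 4.7 tilt 0.66 F [-3.8   3.9   2.77] w 23.5 q [0.04 0.58 1.59 0.01 0.98 1.53]
alpha 0.645 r 55.2 Ft (resist) 5.4 Fr -0.69
[[4.8, 9.9, 0.6, -0.001, 0.002, 0.001], [2.9, 10.6, 0.3, -0.001, 0.002, 0.001], [0.7, 11.0, 0.2, -0.001, 0.002, 0.001], [-1.4, 10.9, 0.1, -0.001, 0.002, 0.001], [-3.6, 10.4, 0.2, -0.001, 0.002, 0.001]]
[616.10064041   8.70520983] [ 0.04  0.04  0.12  0.12 -0.06  0.13  0.12  0.09]
[616.10618317   8.7277883   55.07950664] [-0.03 -0.02  0.06  0.06 -0.13  0.04  0.02 -0.01]
```

Emit:
move_arm --pt "4.8 9.9 0.2 0 0.002 0.001" --pt "2.9 10.6 0 0 0.002 0.001" --pt "0.7 11 0 0 0.002 0.001" --pt "-1.4 10.9 0 0 0.002 0.001" --pt "-3.6 10.4 0 0 0.002 0.001"

```text
t: 13.85
ee_pos: [668.6, -8.0, 133.0]
orientation: [-3.127, -0.12, 0.003]
ft_force: [-1.6, 4.6, 2.0]
width: 23.7
```

```bash
python3 -c "
from h import *
crank(.16)"
```

```text
t 13.85 p [668.6  -8.  133. ] yaw 4.4 tilt 0.7 F [-1.61  4.64  2.  ] w 23.7 q [-0.04  0.59  1.58  0.01  0.97  1.45]
alpha -0.306 r 55.1 Ft (resist) 3.94 Fr -2.93
[[-4.0, 7.8, 0.6, -0.002, 0.0, 0.0], [-5.1, 7.1, 0.3, -0.002, 0.0, 0.0], [-6.2, 6.2, 0.2, -0.002, 0.0, 0.0], [-7.1, 5.2, 0.1, -0.002, 0.0, 0.0], [-7.8, 4.0, 0.2, -0.002, 0.0, 0.0]]
```

Emit:
move_arm --pt "-4 7.8 0.2 -0.002 0 0" --pt "-5.1 7.1 0 -0.002 0 0" --pt "-6.2 6.2 0 -0.002 0 0" --pt "-7.1 5.2 0 -0.002 0 0" --pt "-7.8 4 0 -0.002 0 0"

```text
t: 14.27
ee_pos: [643.1, -39.3, 133.0]
orientation: [-3.132, -0.118, -0.008]
ft_force: [2.7, 5.1, -1.0]
width: 23.7
```

```bash
python3 -c "
from h import *
crank(.07)"
```

```text
t 14.27 p [643.1 -39.3 133. ] yaw 4.3 tilt 0.51 F [ 2.73  5.13 -0.99] w 23.7 q [-0.08  0.56  1.65  0.01  0.94  1.41]
alpha -1.058 r 55.0 Ft (resist) 4.9 Fr -3.13
[[-3.5, 1.5, 0.6, -0.001, -0.001, 0.0], [-3.6, 1.3, 0.4, -0.001, -0.001, 0.0], [-3.7, 1.0, 0.2, -0.001, -0.001, 0.0], [-3.8, 0.7, 0.1, -0.001, -0.001, 0.0], [-3.8, 0.5, 0.2, -0.001, -0.001, 0.0]]
```

Emit:
move_arm --pt "-3.5 1.5 0.2 0 0 0" --pt "-3.6 1.3 0 0 0 0" --pt "-3.7 1 0 0 0 0" --pt "-3.8 0.7 0 0 0 0" --pt "-3.8 0.5 0 0 0 0"

```text
t: 14.68
ee_pos: [627.9, -45.0, 133.0]
orientation: [-3.131, -0.116, -0.021]
ft_force: [5.6, 2.8, -1.0]
width: 23.8
```

```bash
python3 -c "
from h import *
crank(.05,3)"
```

```text
t 14.68 p [627.9 -45.  133. ] yaw 4.3 tilt 0.93 F [ 5.55  2.8  -1.01] w 23.8 q [-0.1   0.53  1.69  0.01  0.91  1.39]
alpha -1.354 r 54.9 Ft (resist) 6.03 Fr -1.54
[[-2.7, 0.4, 0.6, -0.003, -0.005, -0.001], [-2.7, 0.2, 0.3, -0.003, -0.005, -0.001], [-2.7, 0.0, 0.5, -0.003, -0.005, -0.001]]
```

Emit:
move_arm --pt "-2.7 0.4 0.2 -0.003 -0.005 0"

```text
t: 14.77
ee_pos: [625.5, -45.6, 132.9]
orientation: [-3.134, -0.116, -0.015]
ft_force: [3.8, 4.5, 0.2]
width: 23.5
```

Emit:
move_arm --pt "-2.7 0.2 0 -0.003 -0.005 0"

```text
t: 14.85
ee_pos: [623.2, -45.9, 133.0]
orientation: [-3.137, -0.116, -0.009]
ft_force: [4.4, 2.5, -2.2]
width: 23.5
```

Emit:
move_arm --pt "-2.7 0 0 -0.003 -0.003 0"

```text
t: 14.93
ee_pos: [621.0, -46.0, 133.1]
orientation: [3.139, 0.116, 0.006]
ft_force: [5.2, 1.5, -2.8]
width: 23.6
```

```bash
python3 -c "
from h import *
crank(.05,3)"
```

```text
t 14.93 p [621.  -46.  133.1] yaw 4.2 tilt 0.22 F [ 5.19  1.53 -2.79] w 23.6 q [-0.09  0.53  1.7  -0.    0.91  1.4 ]
alpha -1.482 r 54.8 Ft (resist) 5.3 Fr -1.07
[[-2.7, 0.1, 0.6, 0.0, -0.001, -0.001], [-2.7, -0.2, 0.4, 0.0, -0.001, -0.001], [-2.7, -0.3, 0.6, 0.0, -0.001, -0.001]]
```

Emit:
move_arm --pt "-3 0 0.1 0 0 0" --pt "-3 -0.3 0 0 0 0" --pt "-3 -0.4 0 0 0 0"

```text
t: 15.18
ee_pos: [613.4, -46.2, 133.1]
orientation: [3.138, 0.116, 0.012]
ft_force: [4.6, 0.9, -2.2]
width: 23.7
```

```bash
python3 -c "
from h import *
crank(.055,3)"
```

```text
t 15.18 p [613.4 -46.2 133.1] yaw 4.2 tilt 0.43 F [ 4.57  0.91 -2.2 ] w 23.7 q [-0.09  0.52  1.72 -0.    0.9   1.4 ]
alpha -1.62 r 54.8 Ft (resist) 4.52 Fr -1.14
[[-3.0, -0.3, 0.6, 0.001, -0.002, -0.001], [-3.0, -0.6, 0.4, 0.001, -0.002, -0.001], [-2.9, -0.8, 0.6, 0.001, -0.002, -0.001]]
```

Emit:
move_arm --pt "-3 -0.3 0.1 0.001 -0.002 -0.001" --pt "-3 -0.6 0 0.001 -0.002 -0.001" --pt "-3 -0.8 0 0.001 -0.002 -0.001"

```text
t: 15.43
ee_pos: [604.7, -45.1, 133.1]
orientation: [-3.138, -0.12, -0.005]
ft_force: [4.5, 2.3, -3.3]
width: 23.8
```

```bash
python3 -c "
from h import *
crank(.055,3)"
```

```text
t 15.43 p [604.7 -45.1 133.1] yaw 4.4 tilt 0.21 F [ 4.46  2.29 -3.28] w 23.8 q [-0.09  0.51  1.73  0.    0.9   1.4 ]
alpha -1.78 r 54.9 Ft (resist) 3.89 Fr -3.17
[[-2.9, -0.9, 0.6, 0.0, -0.001, 0.0], [-2.8, -1.1, 0.4, 0.0, -0.001, 0.0], [-2.8, -1.2, 0.6, 0.0, -0.001, 0.0]]
```

Emit:
move_arm --pt "-2.9 -0.9 0.1 0 0 0" --pt "-2.8 -1.1 0 0 0 0" --pt "-2.8 -1.3 0 0 0 0"

```text
t: 15.68
ee_pos: [596.7, -42.8, 133.1]
orientation: [-3.139, -0.12, -0.01]
ft_force: [6.1, 0.8, -3.7]
width: 23.6
```

```bash
python3 -c "
from h import *
crank(.055,3)"
```

```text
t 15.68 p [596.7 -42.8 133.1] yaw 4.4 tilt 0.37 F [ 6.13  0.79 -3.74] w 23.6 q [-0.09  0.5   1.76  0.    0.88  1.4 ]
alpha -1.933 r 54.9 Ft (resist) 5.45 Fr -2.91
[[-2.7, -1.3, 0.6, 0.0, -0.002, 0.0], [-2.6, -1.5, 0.4, 0.0, -0.002, 0.0], [-2.5, -1.6, 0.6, 0.0, -0.002, 0.0]]
```

Emit:
move_arm --pt "-2.7 -1.3 0.1 0 -0.002 0" --pt "-2.6 -1.5 0 0 -0.002 0"

```text
t: 15.85
ee_pos: [591.7, -40.6, 133.0]
orientation: [3.139, 0.12, 0.007]
ft_force: [5.4, 1.2, -3.4]
width: 23.4
```

```bash
python3 -c "
from h import *
crank(.055,3)"
```

```text
t 15.85 p [591.7 -40.6 133. ] yaw 4.4 tilt 0.27 F [ 5.4   1.23 -3.36] w 23.4 q [-0.09  0.49  1.77  0.    0.88  1.41]
alpha -2.032 r 54.9 Ft (resist) 4.29 Fr -3.5
[[-2.6, -1.6, 0.6, 0.0, -0.002, 0.0], [-2.5, -1.8, 0.4, 0.0, -0.002, 0.0], [-2.4, -1.9, 0.6, 0.0, -0.002, 0.0]]
```

Still free. Continuing.

Emit:
move_arm --pt "-2.6 -1.6 0.1 0 -0.001 0" --pt "-2.5 -1.8 0 0 -0.001 0" --pt "-2.4 -1.9 0 0 -0.001 0"

```text
t: 16.1
ee_pos: [584.9, -36.6, 133.1]
orientation: [3.138, 0.119, 0.008]
ft_force: [6.6, 0.1, -3.7]
width: 23.4
```

```bash
python3 -c "
from h import *
crank(.055,3)"
```

```text
t 16.1 p [584.9 -36.6 133.1] yaw 4.4 tilt 0.32 F [ 6.64  0.1  -3.71] w 23.4 q [-0.08  0.48  1.78 -0.    0.87  1.41]
alpha -2.176 r 54.9 Ft (resist) 5.41 Fr -3.86
[[-2.3, -1.9, 0.6, 0.001, -0.002, 0.0], [-2.2, -2.1, 0.4, 0.001, -0.002, 0.0], [-2.1, -2.2, 0.6, 0.001, -0.002, 0.0]]
```

Emit:
move_arm --pt "-2.3 -1.9 0.1 0.001 -0.001 0" --pt "-2.2 -2.1 0 0.001 -0.001 0" --pt "-2 -2.2 0 0.001 -0.001 0"

```text
t: 16.35
ee_pos: [579.0, -31.9, 133.1]
orientation: [3.139, 0.12, 0.009]
ft_force: [5.1, -1.6, -4.0]
width: 23.5
```

```bash
python3 -c "
from h import *
crank(.055,3)"
```

```text
t 16.35 p [579.  -31.9 133.1] yaw 4.4 tilt 0.34 F [ 5.08 -1.55 -3.96] w 23.5 q [-0.08  0.47  1.8  -0.    0.87  1.42]
alpha -2.311 r 54.9 Ft (resist) 4.79 Fr -2.28
[[-2.1, -2.2, 0.6, 0.0, -0.002, 0.0], [-1.9, -2.4, 0.4, 0.0, -0.002, 0.0], [-1.7, -2.5, 0.6, 0.0, -0.002, 0.0]]
```

Emit:
move_arm --pt "-2.1 -2.2 0.1 0 -0.001 0" --pt "-1.9 -2.4 0 0 -0.001 0" --pt "-1.6 -2.5 0 0 -0.001 0"

```text
t: 16.6
ee_pos: [574.1, -26.8, 133.0]
orientation: [3.136, 0.12, 0.01]
ft_force: [4.7, -2.3, -3.1]
width: 23.1
```

```bash
python3 -c "
from h import *
crank(.055,3)"
```

```text
t 16.6 p [574.1 -26.8 133. ] yaw 4.4 tilt 0.43 F [ 4.68 -2.34 -3.14] w 23.1 q [-0.07  0.47  1.81 -0.    0.86  1.43]
alpha -2.442 r 54.9 Ft (resist) 4.81 Fr -2.07
[[-1.8, -2.5, 0.6, 0.001, -0.002, 0.0], [-1.6, -2.6, 0.4, 0.001, -0.002, 0.0], [-1.4, -2.7, 0.6, 0.001, -0.002, 0.0]]
```

Emit:
move_arm --pt "-1.8 -2.5 0.1 0.001 -0.001 0" --pt "-1.6 -2.6 0 0.001 -0.001 0" --pt "-1.3 -2.7 0 0.001 -0.001 0"

```text
t: 16.85
ee_pos: [569.9, -21.2, 133.0]
orientation: [3.135, 0.12, 0.011]
ft_force: [4.4, -2.5, -3.8]
width: 23.6
```

```bash
python3 -c "
from h import *
crank(.055,3)"
```

```text
t 16.85 p [569.9 -21.2 133. ] yaw 4.4 tilt 0.45 F [ 4.39 -2.54 -3.78] w 23.6 q [-0.06  0.46  1.82 -0.    0.86  1.44]
alpha -2.569 r 54.9 Ft (resist) 4.51 Fr -2.31
[[-1.4, -2.7, 0.6, 0.001, -0.002, 0.0], [-1.2, -2.8, 0.4, 0.001, -0.002, 0.0], [-1.1, -2.8, 0.6, 0.001, -0.002, 0.0]]
```

Emit:
move_arm --pt "-1.4 -2.8 0.1 0.001 -0.001 0" --pt "-1.2 -2.9 0 0.001 -0.001 0" --pt "-1 -3 0 0.001 -0.001 0"

```text
t: 17.1
ee_pos: [566.5, -15.0, 133.0]
orientation: [3.135, 0.121, 0.01]
ft_force: [4.3, -2.7, -4.1]
width: 23.3
```

```bash
python3 -c "
from h import *
crank(.055,3)"
```

```text
t 17.1 p [566.5 -15.  133. ] yaw 4.4 tilt 0.46 F [ 4.34 -2.68 -4.08] w 23.3 q [-0.05  0.46  1.83 -0.01  0.85  1.45]
alpha -2.697 r 54.9 Ft (resist) 4.29 Fr -2.77
[[-1.1, -2.8, 0.6, 0.002, -0.002, 0.0], [-0.9, -2.9, 0.4, 0.002, -0.002, 0.0], [-0.7, -2.9, 0.6, 0.002, -0.002, 0.0]]
```

Emit:
move_arm --pt "-1 -2.9 0.1 0.001 -0.001 0" --pt "-0.8 -3 0 0.001 -0.001 0" --pt "-0.6 -3 0 0.001 -0.001 0"

```text
t: 17.35
ee_pos: [564.0, -8.9, 133.0]
orientation: [3.133, 0.122, 0.008]
ft_force: [3.9, -2.8, -3.3]
width: 23.5
```

```bash
python3 -c "
from h import *
crank(.055,3)"
```

```text
t 17.35 p [564.   -8.9 133. ] yaw 4.5 tilt 0.46 F [ 3.92 -2.78 -3.32] w 23.5 q [-0.03  0.45  1.83 -0.01  0.85  1.46]
alpha -2.817 r 55.0 Ft (resist) 3.88 Fr -2.83
[[-0.7, -2.9, 0.6, 0.002, -0.002, 0.0], [-0.5, -3.0, 0.4, 0.002, -0.002, 0.0], [-0.3, -3.0, 0.6, 0.002, -0.002, 0.0]]
```

Emit:
move_arm --pt "-0.6 -3 0.1 0.002 -0.001 0" --pt "-0.4 -3 0 0.002 -0.001 0" --pt "-0.2 -3 0 0.002 -0.001 0"

```text
t: 17.6
ee_pos: [562.3, -2.9, 133.0]
orientation: [3.134, 0.123, 0.005]
ft_force: [3.6, -4.1, -1.9]
width: 23.4
```

```bash
python3 -c "
from h import *
crank(.055,3)"
```

```text
t 17.6 p [562.3  -2.9 133. ] yaw 4.5 tilt 0.33 F [ 3.64 -4.07 -1.89] w 23.4 q [-0.02  0.45  1.83 -0.01  0.85  1.47]
alpha -2.93 r 55.0 Ft (resist) 4.75 Fr -2.71
[[-0.3, -3.0, 0.6, 0.002, -0.001, 0.001], [-0.2, -3.0, 0.4, 0.002, -0.001, 0.001], [0.0, -3.0, 0.5, 0.002, -0.001, 0.001]]
```

Emit:
move_arm --pt "-0.2 -3 0.1 0.002 -0.001 0.001" --pt "0 -3 0 0.002 -0.001 0.001" --pt "0.1 -3 0 0.002 -0.001 0.001"

```text
t: 17.85
ee_pos: [561.3, 2.8, 133.0]
orientation: [3.135, 0.12, 0.0]
ft_force: [4.2, -4.1, -2.0]
width: 23.3
```

```bash
python3 -c "
from h import *
crank(.055,3)"
```

```text
t 17.85 p [561.3   2.8 133. ] yaw 4.4 tilt 0.23 F [ 4.2  -4.09 -2.02] w 23.3 q [-0.01  0.45  1.83 -0.01  0.86  1.48]
alpha -3.036 r 55.1 Ft (resist) 4.51 Fr -3.74
[[0.1, -3.0, 0.6, 0.001, 0.0, 0.0], [0.2, -3.0, 0.4, 0.001, 0.0, 0.0], [0.3, -3.0, 0.5, 0.001, 0.0, 0.0]]
```

Emit:
move_arm --pt "0.2 -3.3 0.1 0.001 0 0" --pt "0.4 -3.3 0 0.001 0 0" --pt "0.5 -3.3 0 0.001 0 0"

```text
t: 18.1
ee_pos: [561.1, 9.1, 133.0]
orientation: [3.133, 0.121, -0.001]
ft_force: [3.7, -5.7, -0.8]
width: 23.7
```

```bash
python3 -c "
from h import *
crank(.055,3)"
```

```text
t 18.1 p [561.1   9.1 133. ] yaw 4.4 tilt 0.38 F [ 3.66 -5.69 -0.84] w 23.7 q [-0.    0.45  1.83 -0.01  0.86  1.5 ]
alpha 3.133 r 55.0 Ft (resist) 5.66 Fr -3.71
[[0.4, -3.0, 0.6, 0.002, 0.0, 0.0], [0.5, -3.0, 0.4, 0.002, 0.0, 0.0], [0.7, -3.0, 0.5, 0.002, 0.0, 0.0]]
```

Emit:
move_arm --pt "0.5 -3.2 0.1 0.002 0 0" --pt "0.7 -3.2 0 0.002 0 0"

```text
t: 18.27
ee_pos: [561.2, 12.7, 133.0]
orientation: [3.132, 0.123, -0.003]
ft_force: [1.4, -8.0, -1.1]
width: 23.4
```

```bash
python3 -c "
from h import *
crank(.055,3)"
```

```text
t 18.27 p [561.2  12.7 133. ] yaw 4.5 tilt 0.43 F [ 1.44 -7.99 -1.11] w 23.4 q [ 0.01  0.45  1.83 -0.01  0.86  1.5 ]
alpha 3.068 r 55.1 Ft (resist) 7.86 Fr -2.03
[[0.6, -3.0, 0.6, 0.002, 0.001, 0.001], [0.7, -2.9, 0.4, 0.002, 0.001, 0.001], [0.9, -2.9, 0.5, 0.002, 0.001, 0.001]]
```

The buffer is felt: the push has risen from about 4.6 to 7.9 N. I'll take one small step at a time now.

Emit:
move_arm --pt "0.5 -2.5 0 0.001 0 0"

```text
t: 18.35
ee_pos: [561.2, 13.6, 133.0]
orientation: [3.13, 0.124, -0.004]
ft_force: [2.8, -7.5, -1.6]
width: 23.6
```

```bash
python3 -c "
from h import *
crank(.03,1)"
```

```text
t 18.35 p [561.2  13.6 133. ] yaw 4.5 tilt 0.52 F [ 2.8  -7.53 -1.6 ] w 23.6 q [ 0.01  0.45  1.83 -0.01  0.86  1.51]
alpha 3.051 r 55.1 Ft (resist) 7.25 Fr -3.47
[[0.4, -1.6, 1.5, 0.009, 0.003, 0.002]]
```

Emit:
move_arm --pt "0.5 -2.8 0 0.001 0 0"

```text
t: 18.43
ee_pos: [561.3, 14.6, 133.0]
orientation: [3.128, 0.125, -0.004]
ft_force: [3.9, -8.5, -1.8]
width: 23.7
```

```bash
python3 -c "
from h import *
crank(.03,1)"
```

```text
t 18.43 p [561.3  14.6 133. ] yaw 4.6 tilt 0.63 F [ 3.9  -8.47 -1.78] w 23.7 q [ 0.01  0.45  1.83 -0.01  0.86  1.51]
alpha 3.033 r 55.1 Ft (resist) 8.0 Fr -4.79
[[0.4, -1.6, 1.5, 0.011, 0.003, 0.003]]
```

Emit:
move_arm --pt "0.6 -2.8 0 0.002 0 0.001"

```text
t: 18.52
ee_pos: [561.4, 15.5, 133.0]
orientation: [3.128, 0.124, -0.005]
ft_force: [1.6, -8.6, -0.3]
width: 23.4
```

```bash
python3 -c "
from h import *
crank(.03,1)"
```

```text
t 18.52 p [561.4  15.5 133. ] yaw 4.5 tilt 0.69 F [ 1.63 -8.59 -0.34] w 23.4 q [ 0.01  0.45  1.83 -0.02  0.86  1.51]
alpha 3.015 r 55.1 Ft (resist) 8.32 Fr -2.7
[[0.5, -1.6, 1.5, 0.011, 0.004, 0.003]]
```

Emit:
move_arm --pt "0.6 -2.8 0 0.003 0 0.001"

```text
t: 18.6
ee_pos: [561.5, 16.4, 133.0]
orientation: [3.128, 0.123, -0.006]
ft_force: [1.8, -10.0, -0.5]
width: 23.7
```

```bash
python3 -c "
from h import *
crank(.03,1)"
```

```text
t 18.6 p [561.5  16.4 133. ] yaw 4.5 tilt 0.7 F [  1.77 -10.03  -0.47] w 23.7 q [ 0.01  0.45  1.83 -0.02  0.86  1.52]
alpha 3.0 r 55.1 Ft (resist) 9.68 Fr -3.17
[[0.5, -1.6, 1.5, 0.011, 0.004, 0.002]]
```

It's bedded, about 4.5–5 N above the free push. I'll hold still, then open.

Emit:
move_arm --pt "0 0 0 0 0 0" --pt "0 0 0 0 0 0"

```text
t: 18.77
ee_pos: [561.4, 15.1, 133.0]
orientation: [3.127, 0.122, -0.006]
ft_force: [3.5, 0.4, -2.8]
width: 23.6
```

Emit:
move_arm --pt "0 0 0 0 0 0" --pt "0 0 0 0 0 0" --pt "0 0 0 0 0 0" --pt "0 0 0 0 0 0" --pt "0 0 0 0 0 0" --hand -0.4

```text
t: 19.18
ee_pos: [557.4, 14.6, 132.2]
orientation: [3.126, 0.123, -0.018]
ft_force: [0.7, 0.6, 0.3]
width: 53.4
```

```bash
python3 -c "
from h import *
crank(.03,1);snap('wrist','w12')"
```

```text
t 19.18 p [557.4  14.6 132.2] yaw 4.5 tilt 1.01 F [0.73 0.62 0.32] w 53.4 q [ 0.01  0.45  1.83 -0.02  0.87  1.52]
alpha 3.039 r 59.0 Ft (resist) -0.69 Fr -0.66
[[4.3, -0.9, 0.7, 0.013, 0.012, 0.002]]
```

View pics/w12.png

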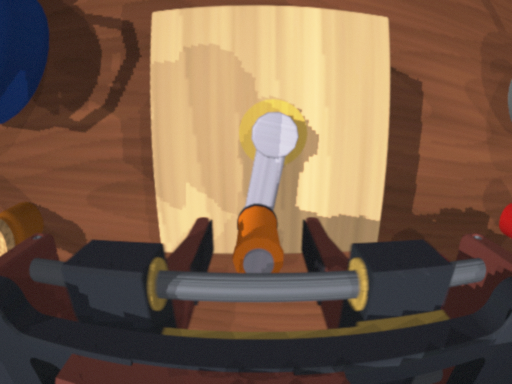

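The jaws are open and clear on both sides of the sleeve. I'll withdraw upward.

Emit:
move_arm --pt "0 0 -8 0 0 0" --pt "0 0 -20 0 0 0" --pt "0 0 -30 0 0 0" --pt "0 0 -30 0 0 0" --pt "0 0 -20 0 0 0"

```text
t: 19.65
ee_pos: [554.4, 16.4, 240.3]
orientation: [3.126, 0.124, -0.039]
ft_force: [0.2, 0.4, 0.2]
width: 61.5
```

Emit:
move_arm --pt "-15 0 -15 0.006 0.006 0" --pt "-30 0 -10 0.006 0.006 0" --pt "-35 0 -5 0 0 0" --pt "-35 0 -5 0 0 0" --pt "-20 0 0 0 0 0"

```text
t: 20.07
ee_pos: [422.7, 6.4, 286.5]
orientation: [3.139, 0.126, 0.003]
ft_force: [-0.3, 0.2, -0.2]
width: 61.7
```

Emit:
move_arm --pt "0 0 -2 0 0 0" --pt "0 0 -2 0 0 0"

```text
t: 20.23
ee_pos: [418.9, 6.3, 292.1]
orientation: [3.139, 0.126, 0.005]
ft_force: [0.5, 0.0, 0.2]
width: 61.6
```

```bash
python3 -c "
from h import *
st();snap('wrist','w13');snap('side','s13');snap('top','t13')
a=cv2.imread('pics/s13.png')[150:310,190:350];b=cv2.imread('pics/t13.png')[120:280,200:360]
cv2.imwrite('pics/s13c.png',cv2.resize(np.hstack([a,b]),None,fx=2.5,fy=2.5,interpolation=2))"
```

```text
t 20.23 p [418.9   6.3 292.1] yaw 4.6 tilt 0.17 F [0.54 0.02 0.21] w 61.6 q [-0.01  0.02  1.99 -0.    1.14  1.48]
```

View pics/w13.png

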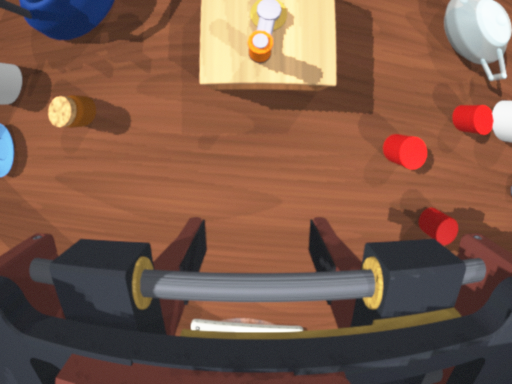

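View pics/s13c.png

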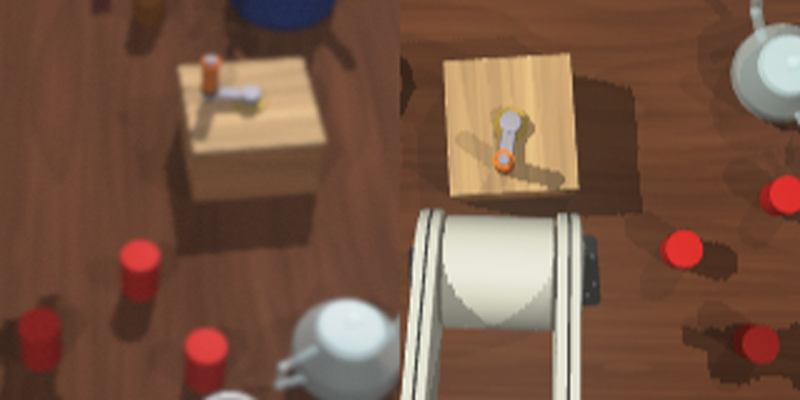

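The tray is in, and the red tins, jar and kettle are unmoved. I'll check the crank angle, then tilt the wrist to look into the caddy's mouth at the tin.

```bash
python3 -c "
from h import *
import cv2
d=np.load('pics/w13.npz')
f=cv2.cvtColor(d['frame'],cv2.COLOR_RGB2HSV).astype(int)
print('w sleeve',wray(d,260,41,172),'hub',wray(d,268,9,124))
d=np.load('pics/t13.npz');P=cloud({k:d[k] for k in d})
m=(P[...,2]>160)&(P[...,2]<185)&(P[...,0]>540)&(P[...,0]<680)&(abs(P[...,1])<60)
print('top sleeve',P[m].mean(0),m.sum())
d=np.load('pics/s13.npz');P=cloud({k:d[k] for k in d})
m=(P[...,2]>140)&(P[...,2]<185)&(P[...,0]>540)&(P[...,0]<680)&(abs(P[...,1])<60)
print('side sleeve',P[m].mean(0),m.sum())
"
```

```text
w sleeve [561.18172676  15.46255979 172.        ] hub [613.59029587  10.21276441 124.        ]
top sleeve [559.57908485  12.63854379 172.27863117] 52
side sleeve [560.27199981   6.06700717 160.48865769] 74
```

Emit:
move_arm --pt "5 0 5 0 0.12 0" --pt "5 0 5 0 0.12 0" --pt "0 0 5 0 0.12 0" --pt "0 0 5 0 0.12 0" --pt "0 0 0 0 0.12 0"

```text
t: 20.8
ee_pos: [446.6, 7.0, 276.4]
orientation: [-2.968, -0.121, -0.959]
ft_force: [1.3, 0.8, -0.1]
width: 61.9
```

```bash
python3 -c "
from h import *
st();snap('wrist','w14')"
```

```text
t 20.8 p [446.6   7.  276.4] yaw 4.7 tilt 35.82 F [ 1.27  0.79 -0.13] w 61.9 q [-0.07 -0.16  2.34  0.25  0.35  1.22]
```

View pics/w14.png

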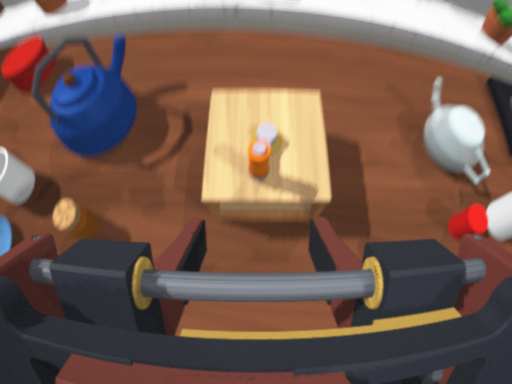

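Emit:
move_arm --pt "0 0 -5 0 -0.1 0" --pt "0 0 -5 0 -0.1 0" --pt "0 0 0 0 0 0" --pt "0 0 0 0 0 0"

```text
t: 21.18
ee_pos: [434.0, 5.4, 278.0]
orientation: [-3.066, -0.117, -0.628]
ft_force: [0.0, 0.2, -0.2]
width: 61.8
```

```bash
python3 -c "
from h import *
st();d=snap('wrist','w15');d=snap('side','s15');P=cloud(d)
m=(P[...,2]>8)&(P[...,2]<90)&(P[...,0]>400)&(P[...,0]<520)&(abs(P[...,1])<75);print('stuff in front of caddy',m.sum())
a=d['frame'][150:270,200:340,::-1];cv2.imwrite('pics/s15c.png',cv2.resize(a,None,fx=5,fy=5,interpolation=2))"
```

```text
t 21.18 p [434.    5.4 278. ] yaw 4.4 tilt 23.13 F [ 0.04  0.23 -0.15] w 61.8 q [-0.05 -0.12  2.22  0.07  0.65  1.4 ]
stuff in front of caddy 1
```

View pics/s15c.png

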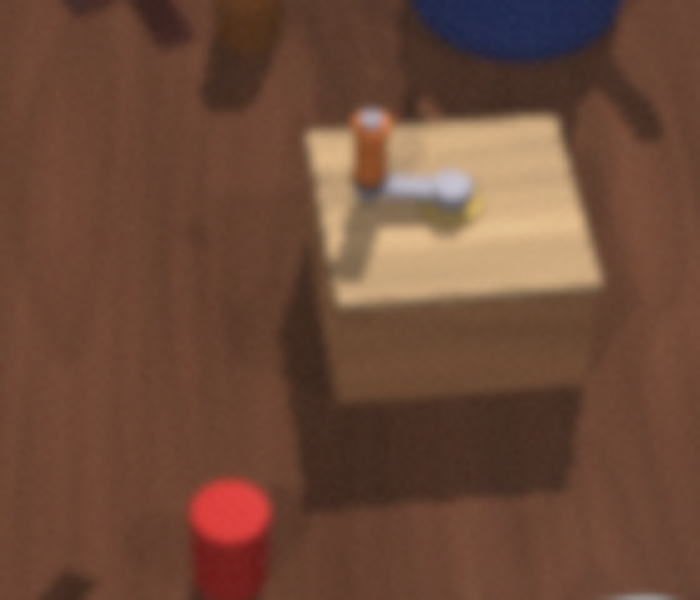

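The tray is in with nothing left lying in front of it, the sleeve is where I left it, and the arm is clear. Handing in.

```bash
python3 -c "
from h import *
print(ctrl.close_job())"
```

```text
the job is handed in; nothing more can be done
None
```

The tin is in the tray, the tray is wound in and bedded on the buffer, and the job was handed in at about 21 s of the 72 s. The one thing I could not check is whether the tin is still upright at the end.

- **Tin:** I stood the green tin in the front pocket and let go. The wrist and side pictures showed it upright there before I started winding.
- **Winding:** I held the crank by its orange sleeve and wound clockwise about 1.44 turns. The free push was 4 to 5.5 N. It then rose steadily on the buffer to about 8–9.7 N (single readings, noise about ±0.8 N). That is roughly 4–5 N above free, within the 3–6 N that counts as well bedded and short of the 10 N that forces it.
- **Release:** The sleeve crept back 1.3 mm when I stopped pushing, about 0.3 mm of tray, and showed no clear further movement after I let go. The bedding force left is therefore probably a little below its peak.
- **Final pictures:** The tray is inside, nothing is left in front of the caddy and the arm is clear. The red tins, jar, kettle and teapot look unmoved, judged by eye.
- **Not confirmed:** After winding, the tin is out of sight under the roof, and the wrist could not tilt far enough to see into the opening. That it still stands is inferred from the smooth winding, with no jolt in the forces.
- **Camera disagreement:** The wrist camera read about 3 mm farther in x than the other two on the tin, and up to about 7 mm on the crank hub. I took the crank's centre from the path the sleeve actually followed, which fitted to about 0.1 mm.

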